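# Clamp a bar in the bench pipe vice with its removable crank

### The arm

A 7-joint arm with a two-finger parallel gripper is mounted at the origin on the work surface. World frame = base frame: x ahead of the robot, y to its left, z up, the work surface at z = 0. Lengths are in m, angles in rad, forces in N, time in s.
With the tool pointing down it reaches from about 0.4 to 0.85 m from the base axis. Payload 10.4 kg.
Tool frame: the origin (TCP) lies midway between the tips of the shut fingers; the grasp point (between the pads) lies 19 mm behind it; z points along the fingers, x is the direction in which the jaws open and shut, and the axes are right-handed (so a half turn about z gives the same grasp; the last joint's range is limited). The gripper opens to 85 mm and grips with 20 to 120 N. Pads are 22 mm wide; open, the fingers measure 114 mm over their backs; the gripper's body (76 mm by 85 mm) begins 54 mm behind the grasp point. The pads swing forward as they close: fully open they stand 13 mm farther back than shut.
Start: joints at [-1.14, 0.332, -0.065, 1.46, 0.022, 1.35, -0.088], TCP at [0.274, 0.562, 0.231] pointing down, gripper open.
Joint ranges: [-2.6, 2.6], [-0.5, 2.12], [-1.47, 1.34], [0.16, 2.42], [-1.27, 4.41], [0.06, 2.06], [-2.6, 2.6]. Speed limits (rad/s): [2.22, 2.22, 2.79, 2.79, 3.14, 3.14, 3.14].

### API

Orientations are given as a unit quaternion [x, y, z, w].
In Python, from workcell import manip, cams gives the robot as it stands.
- The arm moves only by the tool move_arm, never from a script. Its argument "moves" is a list of rows, each a list of 7 numbers: the turn, a rotation vector about the tool's x, y, z in degrees, then the shift along the tool's x, y, z in m, then the finger opening in m, from 0 to 0.0854. A call has 1 to 10 rows; each row is the pose to reach, as a shift and turn from the pose commanded when the call began, along the tool's axes at that moment; what a row does not reach only later rows make up. A row lasts 1/10 s, in which the tool goes at most 50 mm and 8.59 degrees, less where a joint would pass 70% of its speed; a pose out of reach is approached as far as the arm can. A call with a gripper value outside its range is refused whole. The fingers move at their own pace and stop on an object; "grip_force" is the grip in N (left out, the last holds). Time passes only in rows, so rows that repeat a pose let the fingers close. It gives the time, the measured TCP pose, the force and the opening at its end, in the units of the state.
- manip.get_obs(): the state, without advancing time (a new reading comes with each control period).
- cams.camera(name): name is "side" or "top" or "wrist"; returns the picture (420x560x3 uint8, red, green, blue); there is no depth.
- cams.camera_params(name): a dict with "fx", "fy", "cx", "cy" (pixels), "xyz" and "rotation" of the camera in the world. Camera axes: x right, y up, looking along -z (the intrinsics and any distortion apply to the point x, -y, -z); pixel columns grow to the right and rows downward; lengths in m; the calibration is good to about 2 mm. A picture is of the moment at which its call begins: read the wrist's pose just before it. camera_params takes no time and is no camera call; for the wrist camera it gives the pose at the moment of the call.
- manip.hand_in(): hands the job in, once; it reports no verdict.
The state is a dict: "clock": time; "joint_pos": joint angles; "joint_velocities": joint speeds; "tau": joint torques, N m; "position": TCP position; "ee_rot": TCP orientation; "ft_force": force on the tool from outside, world axes, zero at the start; "torque": the same for the moment, N m; "grip_width": opening from 0.0 (shut) to 1.0 (fully open).
Only numpy, scipy, OpenCV 4.12 (cv2) and the standard library are available. Lean on these libraries where they do the work, as an engineer would, in place of code of your own. Each camera call takes 0.05 s, during which the arm holds its last target. There are 200 camera calls.

### The job

Take the crank from the blue tray, push it fully home on the square end of the red vice's screw, and crank it clockwise until the round bar is firmly clamped, hand-tight but not overtightened. Then lift the crank off and stand it back upright on its hub in the tray, leaving the bar clamped and everything else undisturbed.

Things in the scene. Friction and masses are not known exactly. Their poses are not given: they have to be found in the camera images.
- crank_boss (a point): removable balanced steel crank, about 0.55 kg, standing on its round hub (43 mm in diameter). This point: centre of the square boss on top (24 x 24 mm, 26 mm tall, flats along x and y), on the crank's axis, 55 mm above the hub's underside; z up. An arm 18 mm wide, top 41 mm above the underside, runs along +x to the handle; a 36 mm balancing ball sits 50 mm along -x
- crank_foot (a point): centre of the underside of the crank's hub = mouth of its square socket, on the crank's axis, same frame as crank_boss. The socket is 18 mm square with a chamfered mouth, 26 mm deep, its sides along x and y
- crank_knob (a point): centre of the crank's black round handle, 21 mm in diameter, 48 mm long, upright, parallel to the crank's axis and 85 mm from it along the crank's x; its middle is 67 mm above the hub's underside. It spins freely on its pin, so it can be held while it goes round
- screw_seat (a point): point on the axis of the vice's upright screw where the crank seats: top of a round collar, 38 mm in diameter. Above it stands the square end, 16 mm across, 24 mm tall, slightly chamfered, sides along this frame's x and y, z up; it may stand at any angle. With the crank fully home the underside of its hub rests on the collar
- vise: red bench pipe vice, fixed; origin under its base (115 x 150 mm), yoke top at 189 mm. Turned clockwise from above, its screw carries screw_seat and the upper V jaw down 8 mm per turn. While moving it takes 4 to 6 N along the handle's path; it stays where left. It meets the bar after 0.5 to 1.5 turns; the push then rises within a few tenths of a radian: firm at 8 to 10 N, overtightened above 12 N
- bar: round bright metal bar, 32 mm in diameter, 260 mm long, about 1.6 kg, lying along its x axis in the lower V jaw of the vice; origin at its centre
- tray_in (a point): blue sheet-metal tray, fixed to the bench, 250 mm along x by 210 mm along y outside, rim 22 mm high, walls and floor 4 mm thick; this point is the centre of its inner floor
- wrench: open-ended wrench, 150 mm, lying in the tray: leave alone
- driver: screwdriver, 190 mm, lying on the bench: leave alone
- mallet: hammer, 260 mm, lying on the bench: leave alone
- oil: yellow oil bottle, 60 mm in diameter, 160 mm tall: leave alone
- offcut: short upright offcut of bar, 32 mm in diameter, 70 mm tall: leave alone
- vblock: dark V-block, 60 x 50 x 44 mm: leave alone
- trysquare: try square with a dark wooden stock, lying on the bench: leave alone
Things that resemble listed ones, but are neither listed nor needed, are in the scene too. Leave any purple look-alike of the part that bears crank_boss alone.

How it is judged:
On the way, in this order (a step that is already met when the one before it is completed fails the run):
1. the crank is fully home on the square end of the screw, its hub within 4 mm of the collar (horizontal distance between crank_foot and screw_seat below 0.004 m and z of crank_foot in the frame of screw_seat below 0.004 m), for 0.2 s.
2. the crank, still on the square end, has tightened the vice on the bar: more than 300 N, summed over both jaws (contact force between vise and bar above 300 N and horizontal distance between crank_foot and screw_seat below 0.006 m and z of crank_foot in the frame of screw_seat below 0.015 m), for 0.2 s.
3. the crank is lifted clear of the screw, with the bar still clamped (z of crank_foot in the frame of screw_seat above 0.028 m and contact force between vise and bar above 240 N), for 0.1 s.
At the end, for the whole second after the job is handed in: The bar is clamped in the vice with more than 240 N, summed over both jaws; the crank stands upright (within 0.1 rad) and at rest on the tray's floor, its hub inside the tray (contact force between vise and bar above 240 N and x of crank_foot in the frame of tray_in between -0.11 and 0.11 m and y of crank_foot in the frame of tray_in between -0.09 and 0.09 m and z of crank_foot in the frame of tray_in below 0.006 m and angle between crank_foot's own z axis and vertical below 0.1 rad and linear speed of crank below 0.02 m/s); the robot touches nothing.
It fails at once if overtightened: the vice presses on the bar with more than 1500 N, summed over both jaws (contact force between vise and bar above 1500 N).
It fails at once if the bar is pushed more than 15 mm out of its place (distance of bar from where it was at the start of the episode above 0.015 m).
It fails at once if the robot strikes the vice with more than 30 N (contact force between the arm and vise above 30 N).
It fails at once if a bystander is moved more than 30 mm (distance of any of wrench, driver, mallet, oil, offcut, vblock, trysquare from where it was at the start of the episode above 0.03 m).
It also fails if it takes over 72 s, if anything falls off the work surface, if the arm or the gripper's body presses on something with over 40 N, if the wrist force passes 120 N, or if a joint passes its speed limit or range.

## Working session

There is one attempt and no reset: what is moved stays moved. The work goes in short steps, Python scripts to look and compute and a tool call to move; the robot and the scene stay as the last step left them, time stands still between calls to the robot, and variables do not carry over. Pictures are saved under pics/ and viewed, about 8 in all and at most 12, crops included, and the job is handed in when it is done.

Besides the shell and the picture viewer there is one more tool, called as name([rows], argument=value, ...), one row to a line, values as JSON. move_arm: Moves the arm, as the interface text tells. Its arguments: {"type":"object","properties":{"moves":{"type":"array","items":{"type":"array","items":{"type":"number"}}},"grip_force":{"type":"number"}},"required":["moves"]}

```bash
mkdir -p pics
cat > h.py <<'E'
import numpy as np, cv2
from workcell import manip, cams
from scipy.spatial.transform import Rotation as R
def cam(n):
    p=cams.camera_params(n); return cams.camera(n),p
def rot(p):
    r=np.array(p["rotation"],float)
    return r if r.shape==(3,3) else R.from_quat(r).as_matrix()
def ray(p,u,v):
    d=rot(p)@np.array([(u-p["cx"])/p["fx"],-(v-p["cy"])/p["fy"],-1.0]); return np.array(p["xyz"],float),d
def onz(p,u,v,z):
    o,d=ray(p,u,v); return o+d*(z-o[2])/d[2]
def proj(p,X):
    c=rot(p).T@(np.array(X,float)-np.array(p["xyz"])); return np.array([p["cx"]+p["fx"]*c[0]/-c[2],p["cy"]-p["fy"]*c[1]/-c[2]])
def two(p1,a,p2,b):
    o1,d1=ray(p1,*a);o2,d2=ray(p2,*b)
    s=np.linalg.lstsq(np.c_[d1,-d2],o2-o1,rcond=None)[0]
    A=o1+d1*s[0];B=o2+d2*s[1]; return (A+B)/2,np.linalg.norm(A-B)
def save(n,im): cv2.imwrite("pics/"+n+".png",cv2.cvtColor(im,cv2.COLOR_RGB2BGR))
E
python3 - <<'E'
from h import *
ims=[]
for n in("top","side"):
    im,p=cam(n); print(n,p); save(n,im); np.save(n,im)
s=manip.get_obs(); print(s)
E
python3 -c "
import cv2;a=cv2.imread('pics/top.png');print(a.shape)"
```

```text
top {'fx': 400.19106416147787, 'fy': 400.19106416147787, 'cx': 282.81432038926357, 'cy': 218.9481774615876, 'xyz': array([0.4426435 , 0.06837314, 1.29899211]), 'rotation': array([-0.02079451,  0.02476207,  0.70820939, -0.70526158])}
side {'fx': 411.83435692274526, 'fy': 411.83435692274526, 'cx': 278.9321810669002, 'cy': 205.49703793483314, 'xyz': array([ 0.0582984 , -0.94802909,  0.99459269]), 'rotation': array([ 0.43305506, -0.09798825, -0.18582592,  0.87654455])}
{'clock': 0.1, 'joint_pos': array([-1.13961584,  0.33281696, -0.06469473,  1.4608409 ,  0.02157769,
        1.34996362, -0.08849929]), 'joint_velocities': array([ 0.00039842,  0.00040083,  0.00258139, -0.0017971 ,  0.000237  ,
       -0.00010176,  0.00046568]), 'tau': array([ 2.07932229e-03, -6.26746559e+01,  4.96553583e-02, -3.92429459e+01,
        1.64519681e-02,  7.01919125e-03,  2.52014746e-05]), 'position': array([0.27382528, 0.56143157, 0.23059817]), 'ee_rot': array([ 8.48043982e-01,  5.29925427e-01, -5.54349232e-04,  3.71344079e-04]), 'ft_force': array([ 0.09575285, -0.75685307, -0.07208831]), 'torque': array([0.00596253, 0.03700281, 0.00614965]), 'grip_width': 1.0031874116621364}
(420, 560, 3)
```

View pics/top.png

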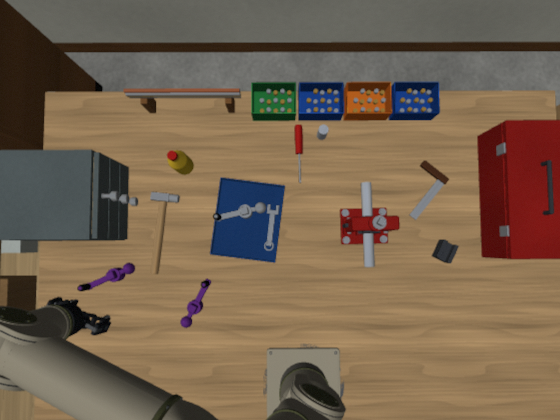

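View pics/side.png

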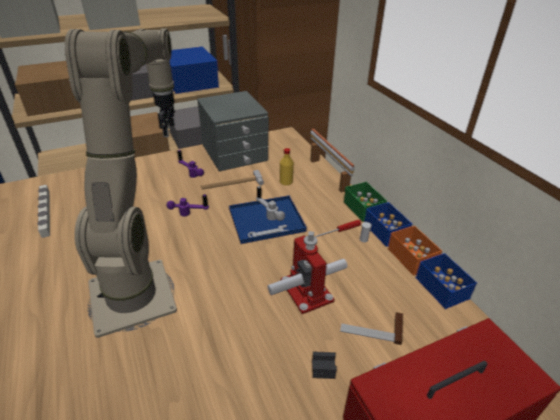

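The top view shows these candidates for the crank: silver with a black knob in the blue tray (boss about (245,211), knob (217,216), ball (260,208)), and purple look-alikes at (110,275) and (195,305). The one I want is the silver crank in the tray. The vice is at (368,224) with its screw top leaning right, to about (393,222). The next view is a close crop of the crank and the vice.

Run:
```python
from h import *
t=np.load("top.npy");s=np.load("side.npy")
z=lambda im,x,y,w,h,k:cv2.resize(im[y:y+h,x:x+w],None,fx=k,fy=k,interpolation=cv2.INTER_CUBIC)
a=np.hstack([z(t,205,170,80,60,5),z(t,335,190,80,60,5)]); b=np.hstack([z(s,230,180,80,60,5),z(s,270,225,80,60,5)])
save("crop1",np.vstack([a,b]))
```

```text
(no output)
```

View pics/crop1.png

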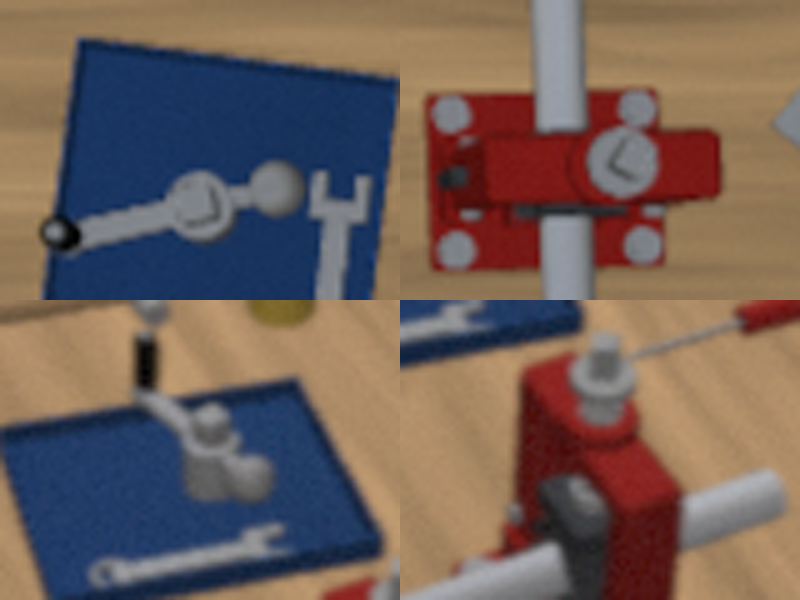

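Top crop: silver crank, boss about (246.5,211), knob top (217.4,216.4), ball about (260,207.5), with the wrench to its right. Screw square end top is at (380.6,222) in the top view and (311,233.6) in the side view. The choice is confirmed, so I triangulate next.

Run:
```python
from h import *
pt=cams.camera_params("top");ps=cams.camera_params("side")
print("screwtop",two(pt,(380.6,222),ps,(311,233.6)))
print("boss",two(pt,(246.5,210.5),ps,(272.4,202.5)))
print("knob",two(pt,(217.4,216.4),ps,(259.3,188)))
t=np.load("top.npy").astype(int)
m=((t[...,2]>t[...,0]+40)&(t[...,2]>60)).astype(np.uint8); m[:150]=0
n,l,st,_=cv2.connectedComponentsWithStats(m); k=1+st[1:,4].argmax()
c,_=cv2.findContours((l==k).astype(np.uint8),0,2); b=cv2.boxPoints(cv2.minAreaRect(c[0])); P=np.array([onz(pt,u,v,.022) for u,v in b]);print(P,P.mean(0))
print("boss@z",onz(pt,246.5,210.5,.072),"knob",onz(pt,217.4,216.4,.095))
print("wrench jaw",[onz(pt,u,v,.01) for u,v in((273,207),(269,246))])
```

```text
screwtop (array([ 0.50249534, -0.19808153,  0.23754283]), np.float64(0.001189207042982951))
boss (array([0.54756515, 0.1724882 , 0.07757062]), np.float64(0.0005105199071236008))
knob (array([0.52949765, 0.25864951, 0.09293263]), np.float64(0.0011714381305296191))
[[0.41646254 0.29073194 0.022     ]
 [0.65897799 0.26143942 0.022     ]
 [0.63190078 0.05665377 0.022     ]
 [0.38982275 0.08844333 0.022     ]] [0.52429101 0.17431712 0.022     ]
boss@z [0.54828309 0.17287036 0.072     ] knob [0.52880227 0.25853136 0.095     ]
wrench jaw [array([0.56464531, 0.09252221, 0.01      ]), array([0.43888227, 0.10572111, 0.01      ])]
```

```bash
cat >> h.py <<'E'
def go(p,yaw,s=None):
    s=s or manip.get_obs(); Rc=R.from_quat(s["ee_rot"]); x=R.from_euler('z',yaw,degrees=True)*R.from_euler('x',180,degrees=True)
    print("rot",np.round((Rc.inv()*x).as_rotvec(degrees=True),2),"shift",np.round(Rc.inv().apply(np.array(p)-s["position"]),4))
def st():
    s=manip.get_obs(); e=R.from_quat(s["ee_rot"]).as_matrix(); print("t",round(s["clock"],2),"p",np.round(s["position"],4),"yaw",round(np.degrees(np.arctan2(e[1,0],e[0,0])),2),"tilt",np.round(e[:2,2],4),"F",np.round(s["ft_force"],2),"M",np.round(s["torque"],3),"w",round(s["grip_width"]*85.4,1),"j7",round(s["joint_pos"][6],2)); return s
E
python3 - <<'E'
from h import *
st(); go([.548,.173,.2],12.8)
E
```

```text
t 0.1 p [0.2738 0.5614 0.2306] yaw 64.0 tilt [-0.0005 -0.0012] F [ 0.1  -0.76 -0.07] M [0.006 0.037 0.006] w 85.7 j7 -0.09
rot [4.00e-02 7.00e-02 5.12e+01] shift [-0.2289  0.4167  0.0309]
```

move_arm([
  [0, 0, 51.2, -0.229, 0.4167, 0.031, 0.085],
  [0, 0, 51.2, -0.229, 0.4167, 0.031, 0.085],
  [0, 0, 51.2, -0.229, 0.4167, 0.031, 0.085],
  [0, 0, 51.2, -0.229, 0.4167, 0.031, 0.085],
  [0, 0, 51.2, -0.229, 0.4167, 0.031, 0.085],
  [0, 0, 51.2, -0.229, 0.4167, 0.031, 0.085],
  [0, 0, 51.2, -0.229, 0.4167, 0.031, 0.085],
  [0, 0, 51.2, -0.229, 0.4167, 0.031, 0.085],
  [0, 0, 51.2, -0.229, 0.4167, 0.031, 0.085],
  [0, 0, 51.2, -0.229, 0.4167, 0.031, 0.085],
])

```text
clock: 1.1
position: [0.5499, 0.1684, 0.1999]
ee_rot: [0.994, 0.109, 0.0, 0.001]
ft_force: [0.3, -0.7, 0.4]
grip_width: 0.995
```

Run:
```python
from h import *
st(); im,p=cam("wrist"); np.save("w1",im); print(p); save("w1",im); go([.548,.173,.2],12.8)
```

```text
t 1.1 p [0.5499 0.1684 0.1999] yaw 12.53 tilt [ 0.0002 -0.0016] F [ 0.29 -0.65  0.44] M [0.005 0.019 0.019] w 85.0 j7 -0.09
{'fx': 314.46558731337217, 'fy': 314.46558731337217, 'cx': 278.0048168021938, 'cy': 203.32245958011953, 'xyz': array([0.53367328, 0.24097548, 0.34266093]), 'rotation': array([-0.15021129, -0.01584243,  0.10745184,  0.98266967])}
rot [ 0.18  0.   -0.47] shift [-0.0016 -0.0082 -0.0004]
```

View pics/w1.png

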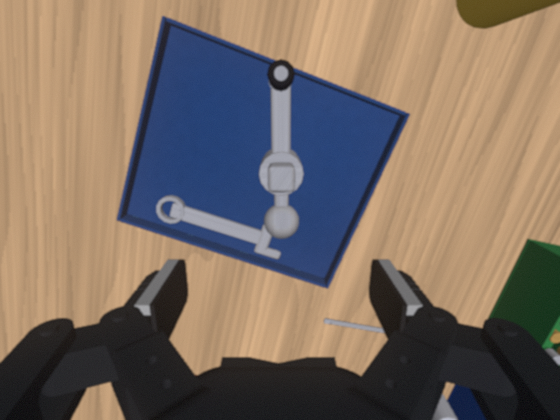

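Wrist view: knob top at (281,74), boss top square centre (282,178) with its sides along the image axes, ball at (282,221); the wrench lies below left and the tray is clear around the hub. I take a fresh still frame and measure boss and knob by mask.

Run:
```python
from h import *
st(); im,p=cam("wrist"); np.save("w2",im); st()
g=cv2.cvtColor(im,cv2.COLOR_RGB2GRAY)
m=(g<45).astype(np.uint8); m[200:]=0
n,l,s,c=cv2.connectedComponentsWithStats(m); print([(s[i],c[i]) for i in range(1,n) if s[i,4]>30])
sub=cv2.resize(g[145:215,245:320],None,fx=4,fy=4,interpolation=cv2.INTER_CUBIC)
b=cv2.GaussianBlur(sub,(0,0),2); e=cv2.Canny(b,20,50)
save("b2",np.hstack([cv2.cvtColor(cv2.createCLAHE(4,(2,2)).apply(sub),8),cv2.cvtColor(e,8)]))
```

```text
t 1.15 p [0.5513 0.1653 0.1996] yaw 12.33 tilt [ 0.0006 -0.0031] F [ 0.22 -4.01 -0.02] M [-0.231  0.02   0.005] w 84.9 j7 -0.09
t 1.2 p [0.5499 0.1682 0.1997] yaw 12.39 tilt [-0.0001 -0.0022] F [ 0.13  0.44 -0.36] M [-0.003 -0.046  0.026] w 85.1 j7 -0.1
[(array([124,  18,  46, 182, 926], dtype=int32), array([146.3012959 , 104.73650108])), (array([182,  25, 139,  60, 506], dtype=int32), array([268.95256917,  64.79841897])), (array([322,  80,  83, 120, 528], dtype=int32), array([378.01515152, 141.65151515]))]
```

View pics/b2.png

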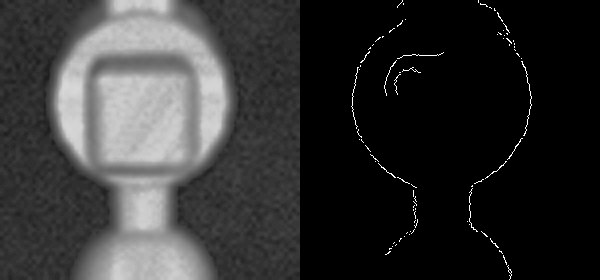

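The boss top face spans about x 97–190 and y 72–162 in the x4 crop, i.e. centre pixel (280.8,174.3), sides parallel to the image axes. The arm was still settling, so I measure it in a settled frame.

Run:
```python
from h import *
st(); im,p=cam("wrist"); np.save("w3",im)
g=cv2.resize(cv2.cvtColor(im,cv2.COLOR_RGB2GRAY),None,fx=2,fy=2,interpolation=cv2.INTER_CUBIC)
def hc(x0,x1,y0,y1,r0,r1):
    c=cv2.HoughCircles(cv2.GaussianBlur(g[2*y0:2*y1,2*x0:2*x1],(0,0),1.5),cv2.HOUGH_GRADIENT,1,200,param1=80,param2=8,minRadius=r0,maxRadius=r1)
    c=c[0,0]/2; return c[0]+x0-.25,c[1]+y0-.25,c[2]
h=hc(240,325,135,215,36,52);k=hc(255,305,45,100,18,34);b=hc(250,320,195,260,26,44)
print(h,k,b)
H=onz(p,h[0],h[1],.046);K=onz(p,k[0],k[1],.095);B=onz(p,b[0],b[1],.03)
print(H,K,B,np.hypot(*(K-H)[:2]),np.degrees(np.arctan2(*(K-H)[1::-1])),np.degrees(np.arctan2(*(H-B)[1::-1])))
s=st(); go([H[0],H[1],.12],np.degrees(np.arctan2(*(K-H)[1::-1]))-90,s)
```

```text
t 1.2 p [0.5499 0.1682 0.1997] yaw 12.39 tilt [-0.0001 -0.0022] F [ 0.13  0.44 -0.36] M [-0.003 -0.046  0.026] w 85.1 j7 -0.1
(np.float32(281.0), np.float32(173.5), np.float32(22.2)) (np.float32(278.0), np.float32(74.0), np.float32(15.5)) (np.float32(281.5), np.float32(220.0), np.float32(17.05))
[0.54973953 0.17993111 0.046     ] [0.52897076 0.26175061 0.095     ] [0.56195786 0.12783647 0.03      ] 0.08441428743207921 104.24293588188812 103.19962577267812
t 1.25 p [0.5487 0.1711 0.1998] yaw 12.58 tilt [-0.0007 -0.0009] F [-0.7   0.46 -0.24] M [ 0.031 -0.012  0.009] w 84.5 j7 -0.1
rot [ 0.04  0.05 -1.67] shift [ 0.003  -0.0085  0.0798]
```

move_arm([
  [0, 0, -0.8, 0.002, -0.005, 0.04, 0.085],
  [0, 0, -0.8, 0.002, -0.005, 0.07, 0.085],
  [0, 0, -0.8, 0.002, -0.005, 0.075, 0.085],
  [0, 0, -0.8, 0.002, -0.005, 0.075, 0.085],
  [0, 0, -0.8, 0.002, -0.005, 0.075, 0.085],
  [0, 0, -0.8, 0.002, -0.005, 0.075, 0.085],
])

```text
clock: 1.85
position: [0.5498, 0.1791, 0.1271]
ee_rot: [0.993, 0.118, 0.001, -0.001]
ft_force: [0.2, 0.7, -0.1]
grip_width: 0.994
```

Run:
```python
from h import *
st(); im,p=cam("wrist"); np.save("w4",im); save("w4",im); np.save("w4p",p,allow_pickle=True); st()
for X in([.549,.177,.072],[.549,.177,.046],[.529,.26,.095]): print(proj(p,X))
```

```text
t 1.85 p [0.5498 0.1791 0.1271] yaw 13.61 tilt [0.0024 0.0013] F [ 0.18  0.71 -0.1 ] M [-0.004  0.01  -0.004] w 84.9 j7 -0.07
t 1.9 p [0.5497 0.179  0.1269] yaw 13.61 tilt [0.0021 0.0012] F [-0.24  0.54 -0.13] M [-0.037  0.004 -0.024] w 84.8 j7 -0.07
[276.43159629 223.836119  ]
[276.53864335 211.43559168]
[276.06699488  86.76652639]
```

View pics/w4.png

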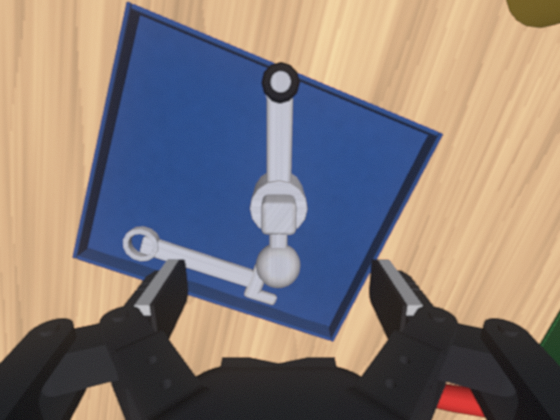

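Wrist view settled: knob top about (281,81), boss top face about (279,216), hub about (278,206), ball (278,266). I refine these numerically.

Run:
```python
from h import *
im=np.load("w4.npy");p=np.load("w4p.npy",allow_pickle=True).item()
hsv=cv2.cvtColor(im,cv2.COLOR_RGB2HSV)
# silver: not blue
m=((hsv[...,1]<90)&(hsv[...,2]>90)).astype(np.uint8)
for v in(190,197,203,208,213,225,266): 
    r=np.where(m[v,230:330])[0]+230; print(v,r.min(),r.max(),(r.min()+r.max())/2)
c=m[150:300,279]; 
g=cv2.cvtColor(im,cv2.COLOR_RGB2GRAY)
print("col",g[165:240,279].tolist()); print("row",g[218,240:320].tolist())
d=((g<60)).astype(np.uint8)[55:110,255:305]; cc,_=cv2.findContours(d,0,2); q=max(cc,key=cv2.contourArea); (kx,ky),r=cv2.minEnclosingCircle(q); print("knob",kx+255,ky+55,r)
K=onz(p,kx+255,ky+55,.095);print(K)
print(onz(p,278.5,206,.046),onz(p,279,216,.072))
```

```text
190 254 303 278.5
197 252 305 278.5
203 250 306 278.0
208 250 307 278.5
213 251 306 278.5
225 256 300 278.0
266 230 300 265.0
col [197, 196, 196, 198, 196, 196, 197, 197, 196, 197, 197, 196, 196, 196, 189, 177, 182, 191, 194, 194, 193, 193, 195, 195, 195, 194, 193, 192, 183, 164, 146, 142, 144, 146, 147, 150, 154, 167, 183, 190, 193, 197, 196, 196, 195, 193, 193, 191, 193, 192, 194, 194, 194, 193, 193, 191, 191, 191, 190, 193, 194, 195, 195, 195, 195, 193, 190, 179, 170, 176, 189, 195, 195, 197, 195]
row [83, 80, 80, 78, 81, 80, 81, 79, 80, 79, 82, 105, 145, 183, 197, 200, 201, 201, 200, 198, 182, 158, 153, 166, 177, 187, 194, 196, 194, 195, 196, 196, 197, 196, 193, 193, 193, 194, 194, 193, 192, 192, 192, 192, 192, 195, 196, 196, 193, 195, 195, 196, 187, 183, 172, 161, 171, 190, 197, 199, 198, 197, 199, 190, 158, 114, 85, 78, 80, 82, 83, 82, 82, 82, 80, 82, 81, 81, 80, 80]
knob 278.1836738586426 74.5714282989502 26.86394691467285
[0.52868685 0.26601582 0.095     ]
[0.5494265  0.18151569 0.046     ] [0.54936519 0.18283859 0.072     ]
```

Run:
```python
from h import *
p=np.load("w4p.npy",allow_pickle=True).item()
a=np.radians(13.61);u=np.array([np.cos(a),np.sin(a),0])
T=np.array([.5497,.179,.127])
for dz in(0,.013,.02): print(dz,proj(p,T+[0,0,dz]),proj(p,T+[0,0,dz]+.0427*u),proj(p,T+[0,0,dz]-.0427*u))
s=manip.get_obs();print(R.from_quat(s["ee_rot"]).inv().apply(p["xyz"]-s["position"]), (R.from_quat(s["ee_rot"]).inv()*R.from_quat(p["rotation"])).as_euler('xyz',degrees=True))
pt=cams.camera_params("top");print(proj(pt,[.549,.181,.072]),proj(pt,[.5287,.264,.095]),proj(pt,[.549,.173,.072]))
ps=cams.camera_params("side");print(proj(ps,[.549,.181,.072]),proj(ps,[.549,.173,.072]),proj(ps,[.5287,.264,.095]))
go([.549,.179,.09],13.5)
```

```text
0 [278.36766754 259.64753543] [363.01595978 259.50472111] [193.65960135 259.7904506 ]
0.013 [278.44554476 272.72087047] [370.28198406 272.56092435] [186.53874447 272.88093913]
0.02 [278.49322183 280.72447402] [374.73008913 280.55365345] [182.17908633 280.89543175]
[-2.42456117e-05 -7.41871469e-02 -1.43112050e-01] [ 1.62724184e+02 -3.75391619e-02  5.29814940e-02]
[243.85533507 210.27788703] [215.58329221 216.44102345] [246.4581714 210.2678416]
[271.90896724 202.34271099] [272.76537147 203.525962  ] [258.41860124 186.8753057 ]
rot [-0.04 -0.13  0.11] shift [-0.0008 -0.0001  0.0369]
```

move_arm([
  [0, 0, 0, -0.001, 0.0015, 0.03, 0.085],
  [0, 0, 0, -0.001, 0.0015, 0.06, 0.085],
  [0, 0, 0, -0.001, 0.0015, 0.077, 0.085],
  [0, 0, 0, -0.001, 0.0015, 0.077, 0.07],
  [0, 0, 0, -0.001, 0.0015, 0.077, 0.04],
  [0, 0, 0, -0.001, 0.0015, 0.077, 0.015],
  [0, 0, 0, -0.001, 0.0015, 0.077, 0.015],
  [0, 0, 0, -0.001, 0.0015, 0.077, 0.015],
  [0, 0, 0, -0.001, 0.0015, 0.077, 0.015],
  [0, 0, 0, -0.001, 0.0015, 0.077, 0.015],
], grip_force=80)

```text
clock: 2.9
position: [0.5493, 0.1773, 0.0499]
ee_rot: [0.993, 0.118, 0.001, -0.0]
ft_force: [-0.3, -0.2, 5.9]
grip_width: 0.263
```

Run:
```python
from h import *
st(); im,p=cam("wrist"); np.save("w5",im); save("w5",im); np.save("w5p",p,allow_pickle=True); st()
```

```text
t 2.9 p [0.5493 0.1773 0.0499] yaw 13.59 tilt [0.0022 0.0012] F [-0.3  -0.22  5.86] M [-0.067  0.299 -0.02 ] w 22.5 j7 -0.05
t 2.95 p [0.5493 0.1773 0.0499] yaw 13.59 tilt [0.0021 0.0012] F [-0.79 -0.58  5.87] M [-0.115  0.341  0.021] w 22.6 j7 -0.05
```

View pics/w5.png

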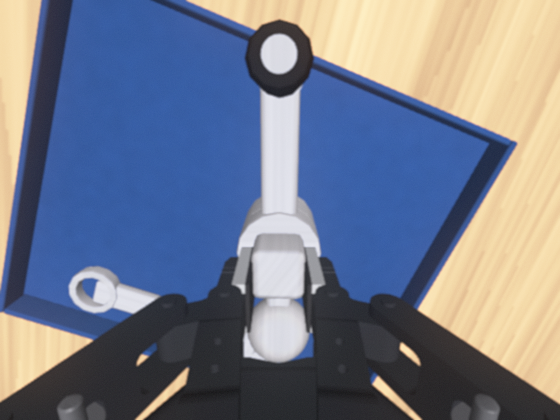

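The boss is in the pads with the jaws flat on its sides; the crank arm runs straight up the image, knob top (279,55), boss top face about (279,268). I work out the crank axis in the tool frame.

Run:
```python
from h import *
im=np.load("w5.npy");p=np.load("w5p.npy",allow_pickle=True).item()
g=cv2.cvtColor(im,cv2.COLOR_RGB2GRAY)
print("col",list(enumerate(g[222:312,279].tolist(),222))[::1])
print("row260",list(zip(range(240,320,2),g[262,240:320:2].tolist())))
hsv=cv2.cvtColor(im,cv2.COLOR_RGB2HSV)
m=((hsv[...,1]<90)&(hsv[...,2]>90))
for v in(110,150,190,225,235,245): 
    r=np.where(m[v,230:330])[0]+230; print(v,r.min(),r.max())
```

```text
col [(222, 225), (223, 226), (224, 225), (225, 225), (226, 224), (227, 222), (228, 224), (229, 223), (230, 223), (231, 221), (232, 212), (233, 192), (234, 170), (235, 164), (236, 166), (237, 165), (238, 167), (239, 168), (240, 169), (241, 170), (242, 171), (243, 171), (244, 173), (245, 172), (246, 174), (247, 175), (248, 175), (249, 180), (250, 188), (251, 197), (252, 205), (253, 217), (254, 221), (255, 223), (256, 224), (257, 226), (258, 226), (259, 226), (260, 226), (261, 227), (262, 225), (263, 224), (264, 223), (265, 222), (266, 222), (267, 223), (268, 223), (269, 223), (270, 224), (271, 224), (272, 223), (273, 223), (274, 223), (275, 223), (276, 223), (277, 223), (278, 222), (279, 221), (280, 220), (281, 220), (282, 220), (283, 221), (284, 222), (285, 223), (286, 223), (287, 224), (288, 225), (289, 224), (290, 225), (291, 223), (292, 224), (293, 223), (294, 222), (295, 213), (296, 200), (297, 188), (298, 199), (299, 221), (300, 227), (301, 225), (302, 226), (303, 225), (304, 223), (305, 217), (306, 202), (307, 199), (308, 202), (309, 204), (310, 210), (311, 212)]
row260 [(240, 156), (242, 155), (244, 155), (246, 155), (248, 129), (250, 66), (252, 143), (254, 199), (256, 212), (258, 220), (260, 223), (262, 224), (264, 224), (266, 226), (268, 227), (270, 225), (272, 225), (274, 223), (276, 226), (278, 227), (280, 223), (282, 222), (284, 224), (286, 223), (288, 224), (290, 223), (292, 221), (294, 220), (296, 222), (298, 221), (300, 218), (302, 209), (304, 152), (306, 69), (308, 133), (310, 157), (312, 156), (314, 155), (316, 155), (318, 145)]
110 260 299
150 261 298
190 261 297
225 243 315
235 240 317
245 237 319
```

move_arm([
  [0, 0, 0, 0, 0, -0.02, 0.015],
  [0, 0, 0, 0, 0, -0.06, 0.015],
  [0, 0, 0, 0, 0, -0.11, 0.015],
  [0, 0, 0, 0, 0, -0.16, 0.015],
  [0, 0, 0, 0, 0, -0.21, 0.015],
  [0, 0, 0, 0, 0, -0.25, 0.015],
  [0, 0, 0, 0, 0, -0.27, 0.015],
  [0, 0, 0, 0, 0, -0.27, 0.015],
  [0, 0, 0, 0, 0, -0.27, 0.015],
])

```text
clock: 3.85
position: [0.5478, 0.1767, 0.317]
ee_rot: [0.993, 0.118, -0.001, 0.0]
ft_force: [0.1, -0.8, -5.9]
grip_width: 0.26
```

Run:
```python
from h import *
p=np.load("w5p.npy",allow_pickle=True).item()
B=onz(p,278,273.3,.072);K=onz(p,279,55,.095);print(B,K,np.hypot(*(K-B)[:2]))
q=R.from_euler('z',13.59,degrees=True)*R.from_euler('x',180,degrees=True)
print("boss in tool",q.inv().apply(B-[.5493,.1773,.0499]))
go([.485,-.254,.33],13.6)
```

```text
[0.54781037 0.1819498  0.072     ] [0.52864783 0.2625977  0.095     ] 0.08289322875722722
boss in tool [-0.00035535 -0.00486964 -0.0221    ]
rot [ 0.01  0.09 -0.  ] shift [-0.1624  0.4039 -0.0127]
```

move_arm([
  [0, 0, 0, 0, 0, -0.013, 0.015],
  [0, 0, 0, -0.0162, 0.0404, -0.013, 0.015],
  [0, 0, 0, -0.0325, 0.0808, -0.013, 0.015],
  [0, 0, 0, -0.0487, 0.1212, -0.013, 0.015],
  [0, 0, 0, -0.065, 0.1616, -0.013, 0.015],
  [0, 0, 0, -0.0812, 0.202, -0.013, 0.015],
  [0, 0, 0, -0.0974, 0.2423, -0.013, 0.015],
  [0, 0, 0, -0.1137, 0.2827, -0.013, 0.015],
  [0, 0, 0, -0.13, 0.3231, -0.013, 0.015],
  [0, 0, 0, -0.1462, 0.3635, -0.013, 0.015],
])

```text
clock: 4.85
position: [0.4907, -0.2123, 0.3309]
ee_rot: [0.993, 0.118, -0.001, -0.0]
ft_force: [1.1, 0.2, -5.6]
grip_width: 0.258
```

Run:
```python
from h import *
st(); go([.485,-.254,.33],13.6)
```

```text
t 4.85 p [ 0.4907 -0.2123  0.3309] yaw 13.6 tilt [-0.0011  0.0005] F [ 1.12  0.18 -5.63] M [-0.073 -0.14   0.014] w 22.0 j7 0.62
rot [-0.04  0.05  0.  ] shift [-0.0154  0.0391  0.0009]
```

move_arm([
  [0, 0, 0, -0.012, 0.03, 0, 0.015],
  [0, 0, 0, -0.0154, 0.039, 0, 0.015],
  [0, 0, 0, -0.0154, 0.039, 0, 0.015],
  [0, 0, 0, -0.0154, 0.039, 0, 0.015],
])

```text
clock: 5.25
position: [0.4862, -0.2509, 0.3307]
ee_rot: [0.993, 0.119, -0.0, -0.001]
ft_force: [0.6, 0.6, -6.2]
grip_width: 0.263
```

Run:
```python
from h import *
st(); im,p=cam("wrist"); np.save("w6",im); save("w6",im); np.save("w6p",p,allow_pickle=True); print(proj(p,[.5025,-.198,.2375]))
```

```text
t 5.25 p [ 0.4862 -0.2509  0.3307] yaw 13.67 tilt [-0.001  0.001] F [ 0.55  0.57 -6.25] M [-0.014 -0.025  0.027] w 22.5 j7 0.71
[316.71458756 143.08148235]
```

View pics/w6.png

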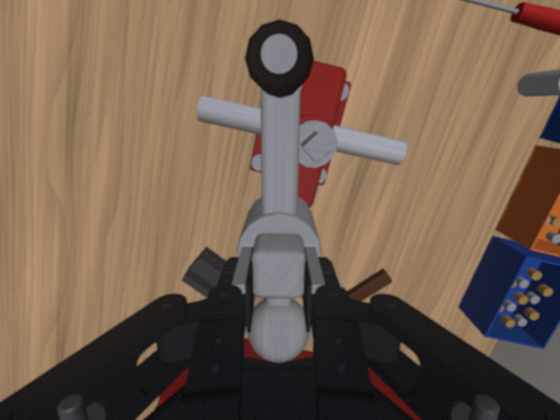

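The screw shows right of the crank arm at about (316,146), its square end turned about 45° in the image. A close crop follows.

Run:
```python
from h import *
im=np.load("w6.npy"); c=im[118:178,288:348]
c=cv2.resize(c,None,fx=10,fy=10,interpolation=cv2.INTER_CUBIC); g=cv2.createCLAHE(3,(2,2)).apply(cv2.cvtColor(c,7)); save("c6",cv2.cvtColor(g,8))
```

```text
(no output)
```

View pics/c6.png

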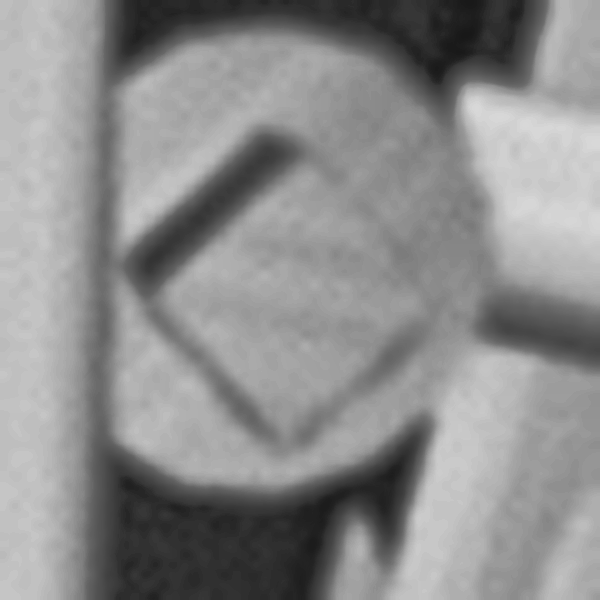

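Crop: top-face corners at about (158,298), (286,436), (431,309) and (305,162) in the 10x crop, centre about (295,301), i.e. pixel (317.0,147.6). I map these to the world.

Run:
```python
from h import *
p=np.load("w6p.npy",allow_pickle=True).item(); z=.2375
C=[onz(p,288+(u-4.5)/10,118+(v-4.5)/10,z) for u,v in((158,298),(286,436),(431,309),(305,162))]
C=np.array(C);print(C,C.mean(0))
for i in range(4):
    d=C[(i+1)%4]-C[i]; print(np.hypot(*d[:2]),np.degrees(np.arctan2(d[1],d[0]))%90)
g=cv2.cvtColor(np.load("w6.npy"),7)
col=g[225:312,279].astype(int);dd=np.diff(col); print([(225+i,int(x)) for i,x in enumerate(dd) if abs(x)>9])
# two-view of screw top: wrist with top/side
print(two(p,(317.05,147.65),cams.camera_params("side"),(311,233.6)),two(p,(317.05,147.65),cams.camera_params("top"),(380.6,222)))
```

```text
[[ 0.49367352 -0.20337464  0.2375    ]
 [ 0.50573649 -0.21108617  0.2375    ]
 [ 0.51367183 -0.19936369  0.2375    ]
 [ 0.50161709 -0.19123148  0.2375    ]] [ 0.50367473 -0.20126399  0.2375    ]
0.014317228737633967 57.410345380421965
0.014155772446539422 55.90460242035523
0.014541310017349676 55.99609623270513
0.014510575037728714 56.80888447577087
[(232, -15), (233, -12), (295, -12), (298, 14)]
(array([ 0.50255667, -0.20065444,  0.23983093]), np.float64(0.0016058963636512212)) (array([ 0.50389649, -0.20140248,  0.22663953]), np.float64(0.003110055806865608))
```

Run:
```python
from h import *
go([.451,-.2264,.33],-33.5)
```

```text
rot [-0.05  0.05 47.23] shift [-0.0287 -0.0318  0.0009]
```

move_arm([
  [0, 0, 8, -0.005, -0.005, 0, 0.015],
  [0, 0, 16, -0.01, -0.01, 0, 0.015],
  [0, 0, 24, -0.015, -0.016, 0, 0.015],
  [0, 0, 32, -0.02, -0.021, 0, 0.015],
  [0, 0, 40, -0.025, -0.026, 0, 0.015],
  [0, 0, 47.2, -0.0287, -0.0318, 0, 0.015],
  [0, 0, 47.2, -0.0287, -0.0318, 0, 0.015],
  [0, 0, 47.2, -0.0287, -0.0318, 0, 0.015],
  [0, 0, 47.2, -0.0287, -0.0318, 0, 0.015],
])

```text
clock: 6.2
position: [0.4509, -0.2278, 0.3313]
ee_rot: [0.958, -0.287, 0.0, -0.0]
ft_force: [-0.3, 0.0, -5.2]
grip_width: 0.263
```

Run:
```python
from h import *
s=st(); im,p=cam("wrist"); np.save("w7",im); np.save("w7p",p,allow_pickle=True); u=proj(p,[.5037,-.2013,.2375]); print(u)
x0,y0=int(u[0])-30,int(u[1])-30
c=cv2.resize(im[y0:y0+60,x0:x0+60],None,fx=10,fy=10,interpolation=cv2.INTER_CUBIC); g=cv2.createCLAHE(3,(2,2)).apply(cv2.cvtColor(c,7)); save("c7",cv2.cvtColor(g,8)); print(x0,y0)
```

```text
t 6.2 p [ 0.4509 -0.2278  0.3313] yaw -33.38 tilt [0.0001 0.    ] F [-0.29  0.   -5.21] M [-0.088  0.075  0.01 ] w 22.5 j7 -0.19
[316.484516   138.36042738]
286 108
```

View pics/c7.png

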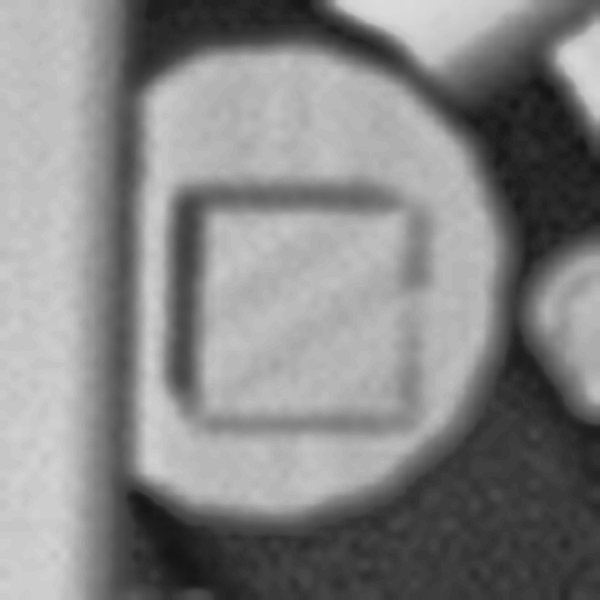

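Crop: top face spans about x 203–405 and y 212–416 in the 10x crop, aligned with the image; centre pixel (315.95,138.95). I compute the seat position.

Run:
```python
from h import *
p=np.load("w7p.npy",allow_pickle=True).item()
S=onz(p,315.95,138.95,.2375);print(S)
C=[onz(p,286+(u-4.5)/10,108+(v-4.5)/10,.2375) for u,v in((203,212),(405,212),(405,416),(203,416))]
for a,b in((0,1),(1,2),(2,3),(3,0)): d=C[b]-C[a];print(np.hypot(*d[:2]),np.degrees(np.arctan2(d[1],d[0]))%90)
pp=np.load("w5p.npy",allow_pickle=True).item()
s=st()
q=R.from_quat(s["ee_rot"]);off=q.apply([-.0004,-.0049,0]);T=S-off;T[2]=.300;print(T);go(T,-33.4)
```

```text
[ 0.50314575 -0.20144921  0.2375    ]
0.014823958577981659 56.56955373046436
0.014898376099718101 59.17063551735505
0.015108477302060639 56.57193046287776
0.014888803902889674 58.07668967967599
t 6.25 p [ 0.4508 -0.228   0.3312] yaw -33.44 tilt [-0.0001 -0.    ] F [ 1.15 -0.34 -6.16] M [-0.051  0.04   0.069] w 22.4 j7 -0.19
[ 0.50077937 -0.20575852  0.3       ]
rot [ 0.01  0.   -0.04] shift [ 0.0294 -0.0461  0.0312]
```

move_arm([
  [0, 0, 0, 0.014, -0.022, 0, 0.015],
  [0, 0, -0.4, 0.0294, -0.0461, 0, 0.015],
  [0, 0, -0.4, 0.0294, -0.0461, 0, 0.015],
  [0, 0, -0.4, 0.0294, -0.0461, 0.015, 0.015],
  [0, 0, -0.4, 0.0294, -0.0461, 0.031, 0.015],
  [0, 0, -0.4, 0.0294, -0.0461, 0.031, 0.015],
  [0, 0, -0.4, 0.0294, -0.0461, 0.031, 0.015],
  [0, 0, -0.4, 0.0294, -0.0461, 0.031, 0.015],
])

```text
clock: 7.05
position: [0.5008, -0.2063, 0.3012]
ee_rot: [0.958, -0.286, 0.001, -0.0]
ft_force: [-0.6, -1.4, -5.6]
grip_width: 0.265
```

Run:
```python
from h import *
s=st(); go([.5008,-.2058,.280],-33,s)
```

```text
t 7.05 p [ 0.5008 -0.2063  0.3012] yaw -33.18 tilt [ 0.0011 -0.0002] F [-0.56 -1.4  -5.59] M [-0.033 -0.018 -0.006] w 22.6 j7 -0.2
rot [-0.03 -0.06 -0.18] shift [-0.0003 -0.0004  0.0212]
```

move_arm([
  [0, 0, 0, -0.0003, -0.0004, 0.006, 0.015],
  [0, 0, 0, -0.0003, -0.0004, 0.011, 0.015],
  [0, 0, 0, -0.0003, -0.0004, 0.014, 0.015],
  [0, 0, 0, -0.0003, -0.0004, 0.0165, 0.015],
  [0, 0, 0, -0.0003, -0.0004, 0.0185, 0.015],
  [0, 0, 0, -0.0003, -0.0004, 0.0205, 0.015],
  [0, 0, 0, -0.0003, -0.0004, 0.0205, 0.015],
])

```text
clock: 7.75
position: [0.502, -0.2061, 0.286]
ee_rot: [0.958, -0.286, 0.004, -0.002]
ft_force: [-12.3, 4.6, 42.5]
grip_width: 0.261
```

Run:
```python
from h import *
s=st(); go([.5008,-.2058,.260],-33,s)
```

```text
t 7.75 p [ 0.502  -0.2061  0.286 ] yaw -33.2 tilt [0.0079 0.001 ] F [-12.27   4.63  42.48] M [1.805 3.473 0.241] w 22.3 j7 -0.2
rot [-0.3  -0.35 -0.2 ] shift [-0.0013  0.0005  0.026 ]
```

Run:
```python
from h import *
p=np.load("w7p.npy",allow_pickle=True).item()
S=onz(p,315.95,138.95,.240);p6=np.load("w6p.npy",allow_pickle=True).item();print(S,onz(p6,317.05,147.65,.240))
q=R.from_euler('z',-33,degrees=True)*R.from_euler('x',180,degrees=True);T=S-q.apply([-.0004,-.0049,0]);print(T, q.inv().apply(T-[.502,-.2061,0]), q.inv().apply(T-[.5005,-.2055,0]))
```

```text
[ 0.50303792 -0.20107645  0.24      ] [ 0.50328508 -0.20094885  0.24      ]
[ 0.50070466 -0.2054038   0.24      ] [-1.46554419e-03  1.21606464e-04 -2.40000000e-01] [ 1.19245083e-04 -1.92149747e-04 -2.40000000e-01]
```

move_arm([
  [0, 0, 0, 0, 0, -0.006, 0.015],
  [0, 0, 0, 0, 0, -0.01, 0.015],
  [0, 0, 0, 0, 0, -0.01, 0.015],
  [0, 0, 0, 0, 0, -0.01, 0.015],
])

```text
clock: 8.15
position: [0.5003, -0.2055, 0.289]
ee_rot: [0.958, -0.286, -0.001, 0.0]
ft_force: [-0.3, -1.1, -6.6]
grip_width: 0.261
```

Run:
```python
from h import *
s=st(); im,p=cam("wrist"); np.save("w8",im); np.save("w8p",p,allow_pickle=True)
g=cv2.cvtColor(im,7)
for u in(270,279,286):
  col=g[225:312,u].astype(int);dd=np.diff(col); print(u,[(225+i,int(x)) for i,x in enumerate(dd) if abs(x)>9])
for v in (262,270): print([(230+i,int(x)) for i,x in enumerate(np.diff(g[v,230:330].astype(int))) if abs(x)>20])
d=(g<60).astype(np.uint8)[10:110,235:325]; cc,_=cv2.findContours(d,0,2); print([(cv2.boundingRect(c),cv2.contourArea(c)) for c in cc if cv2.contourArea(c)>200])
g=cv2.cvtColor(np.load("w5.npy"),7);d=(g<60).astype(np.uint8)[10:110,235:325]; cc,_=cv2.findContours(d,0,2); print([(cv2.boundingRect(c),cv2.contourArea(c)) for c in cc if cv2.contourArea(c)>200])
```

```text
t 8.15 p [ 0.5003 -0.2055  0.289 ] yaw -33.2 tilt [-0.0011  0.    ] F [-0.34 -1.09 -6.65] M [-0.048  0.039 -0.022] w 22.3 j7 -0.2
270 [(232, -10), (233, -16), (296, -11), (298, 11), (299, 13)]
279 [(232, -11), (233, -14), (295, -10), (298, 12), (299, 10)]
286 [(232, -10), (233, -17), (295, -10)]
[(236, 23), (248, -26), (250, 22), (251, 34), (252, 24), (303, -21), (304, -26), (307, 22), (319, -25)]
[(234, 25), (247, -26), (251, 31), (252, 34), (253, 21), (303, -30), (304, -25), (308, 28), (321, -25)]
[((10, 10, 68, 77), 3801.5)]
[((0, 11, 90, 75), 3810.0)]
```

Run:
```python
from h import *
p=np.load("w5p.npy",allow_pickle=True).item();im=np.load("w5.npy");g=cv2.cvtColor(im,7)
q=R.from_euler('z',13.59,degrees=True)*R.from_euler('x',180,degrees=True)
t=lambda u,v,z:np.round(q.inv().apply(onz(p,u,v,z)-[.5493,.1773,.0499])[:2]*1000,2)
print("top face front/back",[ (v,t(278,v,.072)) for v in(249.5,253,297)], "boss base front",t(278,233,.046))
print("width",t(251.5,270,.072),t(304,270,.072))
# hub circle edge points at z .046 : fit
hsv=cv2.cvtColor(im,cv2.COLOR_RGB2HSV);m=((hsv[...,1]<90)&(hsv[...,2]>90))
P=[]
for v in range(206,232,3):
    r=np.where(m[v,225:335])[0]+225; P+= [t(r.min()-.5,v,.046),t(r.max()+.5,v,.046)]; 
P=np.array(P);print(P.tolist())
for k in(slice(4,None),slice(0,None)):
    A=np.c_[2*P[k],np.ones(len(P[k]))];s=np.linalg.lstsq(A,(P[k]**2).sum(1),rcond=None)[0];print("hub c",s[:2],np.sqrt(s[2]+s[0]**2+s[1]**2))
col=g[0:110,279].astype(int);print([(i,int(x)) for i,x in enumerate(np.diff(col)) if abs(x)>15]); row=g[55,230:330].astype(int);print([(230+i,int(x)) for i,x in enumerate(np.diff(row)) if abs(x)>15])
```

```text
top face front/back [(249.5, array([ -0.35, -16.15])), (253, array([ -0.35, -14.52])), (297, array([-0.37,  6.94]))] boss base front [ -0.31 -12.81]
width [-11.76  -6.49] [10.84 -6.45]
[[-13.77, -27.1], [14.16, -27.06], [-14.8, -25.55], [15.18, -25.51], [-15.33, -23.99], [16.21, -23.95], [-15.87, -22.43], [16.76, -22.38], [-16.42, -20.85], [17.3, -20.81], [-16.97, -19.27], [17.35, -19.22], [-17.52, -17.67], [17.91, -17.62], [-18.07, -16.07], [18.46, -16.02], [-18.63, -14.46], [19.02, -14.4]]
hub c [  0.28201353 -13.79582396] 18.41041364962792
hub c [  0.2642344  -14.84768416] 18.208328268994748
[(17, -18), (18, -53), (19, -61), (20, -27), (32, 50), (33, 60), (34, 37), (72, -40), (73, -62), (74, -52), (95, 32), (96, 59), (97, 63), (98, 31)]
[(244, -20), (245, -19), (258, 20), (259, 54), (260, 59), (261, 35), (295, -35), (296, -58), (297, -55), (298, -20), (311, 27), (312, 54), (313, 45), (314, 24)]
```

move_arm([
  [0, 0, 0, 0, -0.002, 0, 0.015],
  [0, 0, 0, 0, -0.002, 0.001, 0.015],
  [0, 0, 0, 0, -0.002, 0.003, 0.015],
  [0, 0, 0, 0, -0.002, 0.005, 0.015],
  [0, 0, 0, 0, -0.002, 0.006, 0.015],
  [0, 0, 0, 0, -0.002, 0.006, 0.015],
])

```text
clock: 8.8
position: [0.5013, -0.2037, 0.2834]
ee_rot: [0.958, -0.286, -0.0, -0.0]
ft_force: [-2.0, 1.7, -6.3]
grip_width: 0.261
```

Run:
```python
from h import *
s=st()
```

```text
t 8.8 p [ 0.5013 -0.2037  0.2834] yaw -33.2 tilt [-0.0008  0.0003] F [-2.04  1.72 -6.27] M [0.238 0.456 0.035] w 22.3 j7 -0.2
```

It has dropped past the earlier contact height with no vertical load, so the socket is entering. I continue down.

move_arm([
  [0, 0, 0, 0, 0, 0.004, 0.015],
  [0, 0, 0, 0, 0, 0.008, 0.015],
  [0, 0, 0, 0, 0, 0.012, 0.015],
  [0, 0, 0, 0, 0, 0.016, 0.015],
  [0, 0, 0, 0, 0, 0.019, 0.015],
  [0, 0, 0, 0, 0, 0.021, 0.015],
  [0, 0, 0, 0, 0, 0.022, 0.015],
  [0, 0, 0, 0, 0, 0.022, 0.015],
])

```text
clock: 9.6
position: [0.5017, -0.2039, 0.2638]
ee_rot: [0.958, -0.286, 0.001, -0.001]
ft_force: [-12.3, 4.8, 15.0]
grip_width: 0.264
```

Run:
```python
from h import *
s=st()
```

```text
t 9.6 p [ 0.5017 -0.2039  0.2638] yaw -33.21 tilt [0.0014 0.001 ] F [-12.25   4.81  15.02] M [1.371 2.847 0.019] w 22.5 j7 -0.2
```

move_arm([
  [0, 0, 0, -0.001, 0.0003, 0, 0.015],
  [0, 0, 0, -0.0015, 0.0003, 0.001, 0.015],
  [0, 0, 0, -0.0015, 0.0003, 0.002, 0.015],
  [0, 0, 0, -0.0015, 0.0003, 0.002, 0.015],
])

```text
clock: 10.0
position: [0.5015, -0.2039, 0.2638]
ee_rot: [0.958, -0.286, 0.003, -0.001]
ft_force: [-9.8, 5.8, 28.3]
grip_width: 0.261
```

Run:
```python
from h import *
s=st()
```

```text
t 10.0 p [ 0.5015 -0.2039  0.2638] yaw -33.21 tilt [0.0056 0.0002] F [-9.77  5.82 28.33] M [1.357 2.773 0.031] w 22.3 j7 -0.2
```

move_arm([
  [0, 0, 0, 0, 0, -0.004, 0.06],
  [0, 0, 0, 0, 0, -0.004, 0.06],
  [0, 0, 0, 0, 0, -0.004, 0.06],
  [0, 0, 0, 0, 0, -0.004, 0.06],
  [0, 0, 0, 0, 0, -0.034, 0.06],
  [0, 0, 0, 0, 0, -0.064, 0.06],
  [0, 0, 0, 0, 0, -0.07, 0.06],
  [0, 0, 0, 0, 0, -0.07, 0.06],
  [0, 0, 0, 0, 0, -0.07, 0.06],
])

```text
clock: 10.9
position: [0.5, -0.2031, 0.3287]
ee_rot: [0.958, -0.286, -0.001, 0.0]
ft_force: [-0.3, 0.3, -0.4]
grip_width: 0.703
```

Run:
```python
from h import *
s=st(); im,p=cam("wrist"); np.save("w9",im); np.save("w9p",p,allow_pickle=True)
g=cv2.cvtColor(im,7)
side,ps=cam("side")
a=im[:420:1,120:440]; b=cv2.resize(side[200:270,265:350],None,fx=5,fy=5,interpolation=cv2.INTER_CUBIC)
o=np.zeros((420,800,3),np.uint8);o[:420,:320]=a;o[:350,330:755]=b;save("d9",o)
print(proj(p,[.5030,-.2011,.284]),proj(p,[.5496,-.130,.307]),proj(p,[.5030,-.2011,.258]))
```

```text
t 10.9 p [ 0.5    -0.2031  0.3287] yaw -33.2 tilt [-0.0012  0.0002] F [-0.27  0.27 -0.38] M [-0.028  0.023  0.01 ] w 60.1 j7 -0.21
[278.75363691 222.37118769] [278.86618723  75.5197604 ] [278.73636884 209.43970656]
```

View pics/d9.png

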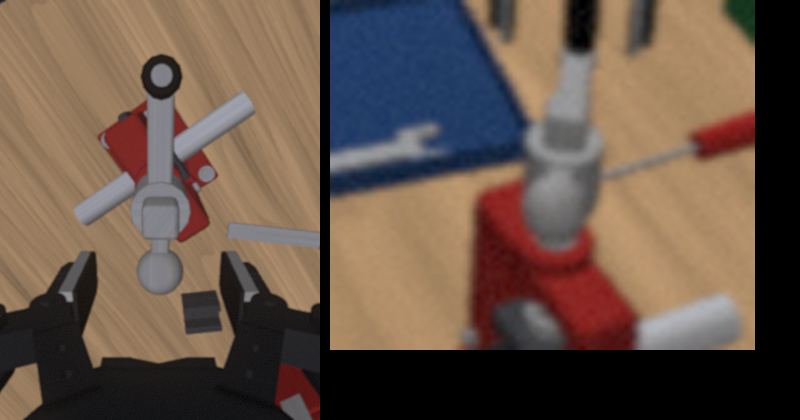

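Wrist: boss at about (280,219), knob (281,75), within 2 px of prediction. The side crop shows the hub sitting right over the red screw boss, so the crank appears seated. I press lightly on the boss with shut fingers to confirm it is home.

move_arm([
  [0, 0, 0, 0.0015, -0.0032, 0, 0],
  [0, 0, 0, 0.0015, -0.0032, 0, 0],
  [0, 0, 0, 0.0015, -0.0032, 0, 0],
  [0, 0, 0, 0.0015, -0.0032, 0.02, 0],
  [0, 0, 0, 0.0015, -0.0032, 0.035, 0],
  [0, 0, 0, 0.0015, -0.0032, 0.04, 0],
  [0, 0, 0, 0.0015, -0.0032, 0.0435, 0],
  [0, 0, 0, 0.0015, -0.0032, 0.0465, 0],
  [0, 0, 0, 0.0015, -0.0032, 0.0465, 0],
  [0, 0, 0, 0.0015, -0.0032, 0.0465, 0],
])

```text
clock: 12.0
position: [0.5037, -0.2017, 0.2865]
ee_rot: [0.958, -0.286, 0.001, -0.001]
ft_force: [-8.3, 2.9, 19.7]
grip_width: -0.005
```

Run:
```python
from h import *
s=st()
```

```text
t 12.0 p [ 0.5037 -0.2017  0.2865] yaw -33.21 tilt [0.0033 0.0006] F [-8.33  2.89 19.74] M [0.749 1.792 0.01 ] w -0.4 j7 -0.21
```

Run:
```python
from h import *
p=np.load("w9p.npy",allow_pickle=True).item();g=cv2.cvtColor(np.load("w9.npy"),7)
print([(40+i,int(x)) for i,x in enumerate(np.diff(g[40:110,281].astype(int))) if abs(x)>15],[(250+i,int(x)) for i,x in enumerate(np.diff(g[75,250:310].astype(int))) if abs(x)>15])
K=onz(p,281,75,.3095);B=onz(p,280,219.5,.2865);print(K,B,np.hypot(*(K-B)[:2]),np.degrees(np.arctan2(*(K-B)[1::-1])))
s=st();go([K[0],K[1],.33],-33.2,s)
```

```text
[(52, -17), (53, -46), (54, -43), (62, 32), (63, 37), (64, 18), (85, -24), (86, -40), (87, -29), (98, 31), (99, 39), (100, 25)] [(259, -22), (260, -38), (261, -29), (269, 30), (270, 40), (271, 22), (291, -30), (292, -38), (293, -17), (300, 32), (301, 43), (302, 26)]
[ 0.55046488 -0.13054021  0.3095    ] [ 0.50522477 -0.19912504  0.2865    ] 0.08216170771705733 56.59024938045674
t 12.0 p [ 0.5037 -0.2017  0.2865] yaw -33.21 tilt [0.0033 0.0006] F [-8.33  2.89 19.74] M [0.749 1.792 0.01 ] w -0.4 j7 -0.21
rot [-0.13 -0.14 -0.01] shift [ 0.0003 -0.0853 -0.0433]
```

move_arm([
  [0, 0, 0, 0, 0, -0.03, 0],
  [0, 0, 0, 0, 0, -0.055, 0.06],
  [0, 0, 0, 0.001, -0.04, -0.055, 0.06],
  [0, 0, 0, 0.001, -0.08, -0.055, 0.06],
  [0, 0, 0, 0.001, -0.0854, -0.055, 0.06],
  [0, 0, 0, 0.001, -0.0854, -0.055, 0.06],
  [0, 0, 0, 0.001, -0.0854, -0.055, 0.06],
  [0, 0, 0, 0.001, -0.0854, -0.03, 0.06],
  [0, 0, 0, 0.001, -0.0854, -0.005, 0.06],
  [0, 0, 0, 0.001, -0.0854, 0.014, 0.06],
])

```text
clock: 13.0
position: [0.5499, -0.1322, 0.2685]
ee_rot: [0.958, -0.287, -0.0, -0.0]
ft_force: [-0.8, 0.0, 0.4]
grip_width: 0.702
```

move_arm([
  [0, 0, 0, 0, 0, 0, 0.06],
  [0, 0, 0, 0, 0, 0, 0.01],
  [0, 0, 0, 0, 0, 0, 0.01],
  [0, 0, 0, 0, 0, 0, 0.01],
  [0, 0, 0, 0, 0, 0, 0.01],
  [0, 0, 0, 0, 0, 0, 0.01],
], grip_force=40)

```text
clock: 13.6
position: [0.5513, -0.1305, 0.2701]
ee_rot: [0.958, -0.286, 0.001, -0.0]
ft_force: [0.8, -0.3, 4.0]
grip_width: 0.235
```

```bash
cat >> h.py <<'E'
def arc(a0,degs,yaw,r=.085,zt=.008):
    # rows: tool-frame shift along a clockwise circle from crank angle a0
    q=R.from_euler('z',yaw,degrees=True)*R.from_euler('x',180,degrees=True)
    P=lambda a:r*np.array([np.cos(np.radians(a)),np.sin(np.radians(a)),0])
    for d in degs: print(d,np.round(q.inv().apply(P(a0-d)-P(a0)+[0,0,-zt*d/360]),4).tolist())
E
python3 - <<'E'
from h import *
s=st(); arc(56.3,range(12,121,12),-33.2)
E
```

```text
t 13.6 p [ 0.5513 -0.1305  0.2701] yaw -33.19 tilt [0.0017 0.    ] F [ 0.77 -0.33  4.04] M [-0.09  -0.078  0.018] w 20.1 j7 -0.33
12 [0.0177, 0.002, 0.0003]
24 [0.0345, 0.0077, 0.0005]
36 [0.0498, 0.0167, 0.0008]
48 [0.0629, 0.0287, 0.0011]
60 [0.0732, 0.0431, 0.0013]
72 [0.0803, 0.0594, 0.0016]
84 [0.0839, 0.0768, 0.0019]
96 [0.0837, 0.0946, 0.0021]
108 [0.0799, 0.112, 0.0024]
120 [0.0725, 0.1281, 0.0027]
```

move_arm([
  [0, 0, 0, 0.0177, 0.002, 0.0003, 0.01],
  [0, 0, 0, 0.0345, 0.0077, 0.0005, 0.01],
  [0, 0, 0, 0.0498, 0.0167, 0.0008, 0.01],
  [0, 0, 0, 0.0629, 0.0287, 0.0011, 0.01],
  [0, 0, 0, 0.0732, 0.0431, 0.0013, 0.01],
  [0, 0, 0, 0.0803, 0.0594, 0.0016, 0.01],
  [0, 0, 0, 0.0839, 0.0768, 0.0019, 0.01],
  [0, 0, 0, 0.0837, 0.0946, 0.0021, 0.01],
  [0, 0, 0, 0.0799, 0.112, 0.0024, 0.01],
  [0, 0, 0, 0.0725, 0.1281, 0.0027, 0.01],
])

```text
clock: 14.6
position: [0.5422, -0.2765, 0.2674]
ee_rot: [0.959, -0.285, 0.001, -0.001]
ft_force: [1.5, 5.9, 6.6]
grip_width: 0.233
```

```bash
cat >> h.py <<'E'
C=np.array([.5032,-.2012])
def crank():
    s=st(); r=s["position"][:2]-C; a=np.arctan2(r[1],r[0]); t=np.array([np.sin(a),-np.cos(a)]) # clockwise
    f=s["ft_force"][:2]; print("angle",round(np.degrees(a),1),"r",round(np.hypot(*r)*1000,1),"push",round(-f@t,2),"radial(out)",round(f@np.array([np.cos(a),np.sin(a)]),2)); return s
E
python3 - <<'E'
from h import *
crank(); arc(56.3-120,range(12,121,12),-33.2)
E
```

```text
t 14.6 p [ 0.5422 -0.2765  0.2674] yaw -33.1 tilt [0.0022 0.0017] F [1.5  5.9  6.65] M [ 1.788 -0.316  0.022] w 19.9 j7 -0.02
angle -62.6 r 84.8 push 4.05 radial(out) -4.55
12 [-0.0106, 0.0143, 0.0003]
24 [-0.0239, 0.0261, 0.0005]
36 [-0.0393, 0.0348, 0.0008]
48 [-0.0563, 0.0402, 0.0011]
60 [-0.074, 0.0419, 0.0013]
72 [-0.0916, 0.0398, 0.0016]
84 [-0.1085, 0.0342, 0.0019]
96 [-0.1238, 0.0252, 0.0021]
108 [-0.1369, 0.0132, 0.0024]
120 [-0.1472, -0.0013, 0.0027]
```

move_arm([
  [0, 0, 0, -0.0106, 0.0143, 0.0003, 0.01],
  [0, 0, 0, -0.0239, 0.0261, 0.0005, 0.01],
  [0, 0, 0, -0.0393, 0.0348, 0.0008, 0.01],
  [0, 0, 0, -0.0563, 0.0402, 0.0011, 0.01],
  [0, 0, 0, -0.074, 0.0419, 0.0013, 0.01],
  [0, 0, 0, -0.074, 0.0419, 0.0013, 0.01],
])

```text
clock: 15.2
position: [0.4561, -0.2721, 0.2665]
ee_rot: [0.958, -0.286, 0.001, -0.001]
ft_force: [-1.8, -3.9, 6.3]
grip_width: 0.238
```

Run:
```python
from h import *
crank()
for k in range(20):
    a=56.3-180-18*k; print("a",round(a,1),"t",np.round([np.sin(np.radians(a-18)),-np.cos(np.radians(a-18))],2)); arc(a,(9,18),-33.2)
```

```text
t 15.2 p [ 0.4561 -0.2721  0.2665] yaw -33.22 tilt [0.003  0.0002] F [-1.78 -3.95  6.27] M [-0.617  0.215 -0.017] w 20.3 j7 -0.06
angle -123.6 r 85.2 push 0.7 radial(out) 4.28
a -123.7 t [-0.62  0.78]
9 [-0.0133, -0.0012, 0.0002]
18 [-0.0262, -0.0044, 0.0004]
a -141.7 t [-0.35  0.94]
9 [-0.0123, -0.0052, 0.0002]
18 [-0.0236, -0.0123, 0.0004]
a -159.7 t [-0.04  1.  ]
9 [-0.0101, -0.0088, 0.0002]
18 [-0.0186, -0.019, 0.0004]
a -177.7 t [0.27 0.96]
9 [-0.0069, -0.0114, 0.0002]
18 [-0.0119, -0.0238, 0.0004]
a -195.7 t [0.55 0.83]
9 [-0.003, -0.013, 0.0002]
18 [-0.0039, -0.0263, 0.0004]
a -213.7 t [0.78 0.62]
9 [0.0012, -0.0133, 0.0002]
18 [0.0044, -0.0262, 0.0004]
a -231.7 t [0.94 0.35]
9 [0.0052, -0.0123, 0.0002]
18 [0.0123, -0.0236, 0.0004]
a -249.7 t [1.   0.04]
9 [0.0088, -0.0101, 0.0002]
18 [0.019, -0.0186, 0.0004]
a -267.7 t [ 0.96 -0.27]
9 [0.0114, -0.0069, 0.0002]
18 [0.0238, -0.0119, 0.0004]
a -285.7 t [ 0.83 -0.55]
9 [0.013, -0.003, 0.0002]
18 [0.0263, -0.0039, 0.0004]
a -303.7 t [ 0.62 -0.78]
9 [0.0133, 0.0012, 0.0002]
18 [0.0262, 0.0044, 0.0004]
a -321.7 t [ 0.35 -0.94]
9 [0.0123, 0.0052, 0.0002]
18 [0.0236, 0.0123, 0.0004]
a -339.7 t [ 0.04 -1.  ]
9 [0.0101, 0.0088, 0.0002]
18 [0.0186, 0.019, 0.0004]
a -357.7 t [-0.27 -0.96]
9 [0.0069, 0.0114, 0.0002]
18 [0.0119, 0.0238, 0.0004]
a -375.7 t [-0.55 -0.83]
9 [0.003, 0.013, 0.0002]
18 [0.0039, 0.0263, 0.0004]
a -393.7 t [-0.78 -0.62]
9 [-0.0012, 0.0133, 0.0002]
18 [-0.0044, 0.0262, 0.0004]
a -411.7 t [-0.94 -0.35]
9 [-0.0052, 0.0123, 0.0002]
18 [-0.0123, 0.0236, 0.0004]
a -429.7 t [-1.   -0.04]
9 [-0.0088, 0.0101, 0.0002]
18 [-0.019, 0.0186, 0.0004]
a -447.7 t [-0.96  0.27]
9 [-0.0114, 0.0069, 0.0002]
18 [-0.0238, 0.0119, 0.0004]
a -465.7 t [-0.83  0.55]
9 [-0.013, 0.003, 0.0002]
18 [-0.0263, 0.0039, 0.0004]
```

move_arm([
  [0, 0, 0, -0.0133, -0.0012, 0.0002, 0.01],
  [0, 0, 0, -0.0262, -0.0044, 0.0004, 0.01],
])

```text
clock: 15.4
position: [0.4375, -0.2559, 0.2661]
ee_rot: [0.958, -0.287, 0.002, 0.001]
ft_force: [-0.1, -5.9, 7.7]
grip_width: 0.233
```

move_arm([
  [0, 0, 0, -0.0123, -0.0052, 0.0002, 0.01],
  [0, 0, 0, -0.0236, -0.0123, 0.0004, 0.01],
])

```text
clock: 15.6
position: [0.4236, -0.233, 0.2657]
ee_rot: [0.958, -0.287, 0.001, 0.001]
ft_force: [-5.6, -6.9, 9.5]
grip_width: 0.235
```

move_arm([
  [0, 0, 0, -0.0101, -0.0088, 0.0002, 0.01],
  [0, 0, 0, -0.0186, -0.019, 0.0004, 0.01],
])

```text
clock: 15.8
position: [0.4175, -0.2068, 0.2652]
ee_rot: [0.958, -0.287, -0.0, 0.001]
ft_force: [-11.7, -5.4, 15.0]
grip_width: 0.237
```

move_arm([
  [0, 0, 0, -0.0077, -0.0109, -0.0008, 0.01],
  [0, 0, 0, -0.0127, -0.0233, -0.0006, 0.01],
])

```text
clock: 16.0
position: [0.4199, -0.1791, 0.2652]
ee_rot: [0.958, -0.287, -0.001, 0.001]
ft_force: [-8.1, -2.5, 8.9]
grip_width: 0.232
```

move_arm([
  [0, 0, 0, -0.003, -0.013, 0.0002, 0.01],
  [0, 0, 0, -0.0039, -0.0263, 0.0004, 0.01],
])

```text
clock: 16.2
position: [0.4311, -0.1539, 0.2646]
ee_rot: [0.958, -0.286, -0.002, 0.0]
ft_force: [-8.6, -0.2, 9.8]
grip_width: 0.23
```

move_arm([
  [0, 0, 0, 0.0012, -0.0133, 0.0002, 0.01],
  [0, 0, 0, 0.0044, -0.0262, 0.0004, 0.01],
])

```text
clock: 16.4
position: [0.4496, -0.1335, 0.2642]
ee_rot: [0.958, -0.285, -0.002, -0.0]
ft_force: [-6.4, 2.9, 9.0]
grip_width: 0.236
```

move_arm([
  [0, 0, 0, 0.0052, -0.0123, 0.0002, 0.01],
  [0, 0, 0, 0.0123, -0.0236, 0.0004, 0.01],
])

```text
clock: 16.6
position: [0.4734, -0.1201, 0.2637]
ee_rot: [0.959, -0.285, -0.001, -0.0]
ft_force: [-6.8, 2.6, 7.0]
grip_width: 0.234
```

move_arm([
  [0, 0, 0, 0.0088, -0.0101, 0.0002, 0.01],
  [0, 0, 0, 0.019, -0.0186, 0.0004, 0.01],
])

```text
clock: 16.8
position: [0.4998, -0.115, 0.2632]
ee_rot: [0.959, -0.285, -0.001, -0.0]
ft_force: [-4.7, 2.2, 7.6]
grip_width: 0.232
```

move_arm([
  [0, 0, 0, 0.0114, -0.0069, 0.0002, 0.01],
  [0, 0, 0, 0.0238, -0.0119, 0.0004, 0.01],
])

```text
clock: 17.0
position: [0.5264, -0.1183, 0.2626]
ee_rot: [0.959, -0.285, -0.001, -0.0]
ft_force: [-3.3, 1.6, 6.5]
grip_width: 0.234
```

move_arm([
  [0, 0, 0, 0.013, -0.003, 0.0002, 0.01],
  [0, 0, 0, 0.0263, -0.0039, 0.0004, 0.01],
])

```text
clock: 17.2
position: [0.5506, -0.1296, 0.2621]
ee_rot: [0.959, -0.285, -0.001, -0.0]
ft_force: [-4.9, 2.0, 6.9]
grip_width: 0.235
```

move_arm([
  [0, 0, 0, 0.0133, 0.0012, 0.0002, 0.01],
  [0, 0, 0, 0.0262, 0.0044, 0.0004, 0.01],
])

```text
clock: 17.4
position: [0.57, -0.1478, 0.2617]
ee_rot: [0.959, -0.285, -0.001, -0.0]
ft_force: [-4.7, 1.8, 5.5]
grip_width: 0.236
```

move_arm([
  [0, 0, 0, 0.0123, 0.0052, 0.0002, 0.01],
  [0, 0, 0, 0.0236, 0.0123, 0.0004, 0.01],
])

```text
clock: 17.6
position: [0.5829, -0.171, 0.2612]
ee_rot: [0.959, -0.285, -0.001, -0.001]
ft_force: [-3.8, 3.1, 6.1]
grip_width: 0.229
```

move_arm([
  [0, 0, 0, 0.0101, 0.0088, 0.0002, 0.01],
  [0, 0, 0, 0.0186, 0.019, 0.0004, 0.01],
])

```text
clock: 17.8
position: [0.5881, -0.1965, 0.2608]
ee_rot: [0.959, -0.285, -0.001, -0.001]
ft_force: [-5.2, 6.7, 8.7]
grip_width: 0.231
```

move_arm([
  [0, 0, 0, 0.0037, 0.0056, 0.0001, 0.01],
  [0, 0, 0, 0.0069, 0.0114, 0.0002, 0.01],
])

```text
clock: 18.0
position: [0.5876, -0.2094, 0.2607]
ee_rot: [0.959, -0.285, -0.001, -0.001]
ft_force: [-3.0, 7.6, 9.3]
grip_width: 0.232
```

Run:
```python
from h import *
crank(); arc(-366.7,(3,6,9),-33.2)
```

```text
t 18.0 p [ 0.5876 -0.2094  0.2607] yaw -33.07 tilt [-0.0017  0.0035] F [-3.05  7.59  9.29] M [1.923 1.165 0.074] w 19.8 j7 -0.16
angle -5.6 r 84.8 push 7.26 radial(out) -3.77
3 [0.0019, 0.004, 0.0001]
6 [0.0035, 0.0082, 0.0001]
9 [0.005, 0.0124, 0.0002]
```

move_arm([
  [0, 0, 0, 0.0019, 0.004, 0.0001, 0.01],
  [0, 0, 0, 0.0035, 0.0082, 0.0001, 0.01],
])

```text
clock: 18.2
position: [0.5863, -0.2176, 0.2607]
ee_rot: [0.959, -0.284, -0.001, -0.002]
ft_force: [-1.1, 8.0, 8.2]
grip_width: 0.232
```

Run:
```python
from h import *
crank(); arc(-372.7,(3,6),-33.2)
```

```text
t 18.2 p [ 0.5863 -0.2176  0.2607] yaw -33.03 tilt [-0.0013  0.004 ] F [-1.12  7.98  8.2 ] M [2.181 0.852 0.038] w 19.8 j7 -0.15
angle -11.1 r 84.7 push 7.61 radial(out) -2.64
3 [0.0014, 0.0042, 0.0001]
6 [0.0027, 0.0085, 0.0001]
```

move_arm([
  [0, 0, 0, 0.0014, 0.0042, 0.0001, 0.01],
  [0, 0, 0, 0.0027, 0.0085, 0.0001, 0.01],
])

```text
clock: 18.4
position: [0.5842, -0.2257, 0.2606]
ee_rot: [0.959, -0.284, -0.001, -0.002]
ft_force: [-2.2, 9.5, 8.0]
grip_width: 0.235
```

Run:
```python
from h import *
crank(); arc(-378.7,(3,6),-33.2)
```

```text
t 18.4 p [ 0.5842 -0.2257  0.2606] yaw -33.0 tilt [-0.0008  0.0043] F [-2.17  9.52  8.02] M [2.332 0.613 0.   ] w 20.1 j7 -0.13
angle -16.8 r 84.6 push 8.48 radial(out) -4.83
3 [0.001, 0.0043, 0.0001]
6 [0.0018, 0.0087, 0.0001]
```

move_arm([
  [0, 0, 0, 0.0009, 0.004, 0.0001, 0.01],
  [0, 0, 0, 0.0009, 0.004, 0.0001, 0.01],
])

```text
clock: 18.6
position: [0.5827, -0.23, 0.2606]
ee_rot: [0.959, -0.284, -0.001, -0.002]
ft_force: [-0.6, 7.9, 7.8]
grip_width: 0.234
```

Run:
```python
from h import *
crank()
```

```text
t 18.6 p [ 0.5827 -0.23    0.2606] yaw -33.04 tilt [-0.0004  0.004 ] F [-0.63  7.9   7.76] M [2.053e+00 4.260e-01 2.000e-03] w 20.0 j7 -0.12
angle -19.9 r 84.6 push 7.21 radial(out) -3.28
```

The moving push rose from about 4.5 to 8.5 N, plus a last 3°, and settled at 7.2 N. That is in the firm range, so I let go of the knob and rise.

move_arm([
  [0, 0, 0, 0.0009, 0.004, 0, 0.01],
  [0, 0, 0, 0, 0, 0, 0.05],
  [0, 0, 0, 0, 0, 0, 0.05],
  [0, 0, 0, 0, 0, 0, 0.05],
  [0, 0, 0, 0, 0, -0.03, 0.07],
  [0, 0, 0, 0, 0, -0.07, 0.085],
  [0, 0, 0, 0, 0, -0.075, 0.085],
  [0, 0, 0, 0, 0, -0.075, 0.085],
  [0, 0, 0, 0, 0, -0.075, 0.085],
])

```text
clock: 19.5
position: [0.5815, -0.2324, 0.3343]
ee_rot: [0.958, -0.286, -0.001, 0.0]
ft_force: [-0.6, -0.0, -0.5]
grip_width: 0.998
```

Run:
```python
from h import *
crank(); im,p=cam("wrist"); np.save("w10",im); np.save("w10p",p,allow_pickle=True)
print(proj(p,[.5032,-.2012,.278]),proj(p,[.5032+.085*np.cos(np.radians(-20)),-.2012+.085*np.sin(np.radians(-20)),.301]))
go([.5032,-.2012,.335],-110)
```

```text
t 19.5 p [ 0.5815 -0.2324  0.3343] yaw -33.21 tilt [-0.0016  0.0004] F [-0.55 -0.03 -0.45] M [0.02  0.01  0.023] w 85.2 j7 -0.14
angle -21.7 r 84.3 push -0.23 radial(out) -0.5
[157.36719011 243.74444164] [276.72057599 230.29378592]
rot [ 0.11  0.08 76.79] shift [-0.0824  0.0169 -0.0008]
```

move_arm([
  [0, 0, 8, -0.009, 0.002, 0, 0.085],
  [0, 0, 16, -0.018, 0.004, 0, 0.085],
  [0, 0, 24, -0.027, 0.006, 0, 0.085],
  [0, 0, 32, -0.036, 0.008, 0, 0.085],
  [0, 0, 40, -0.045, 0.01, 0, 0.085],
  [0, 0, 48, -0.054, 0.012, 0, 0.085],
  [0, 0, 56, -0.063, 0.014, 0, 0.085],
  [0, 0, 64, -0.072, 0.016, 0, 0.085],
  [0, 0, 72, -0.081, 0.017, 0, 0.085],
  [0, 0, 77.3, -0.0824, 0.0169, 0, 0.085],
])

```text
clock: 20.55
position: [0.5025, -0.201, 0.3345]
ee_rot: [-0.568, 0.823, 0.001, -0.0]
ft_force: [0.6, 0.0, -0.8]
grip_width: 0.993
```

move_arm([
  [0, 0, 0, 0, 0, 0, 0.085],
  [0, 0, 0, 0, 0, 0, 0.085],
  [0, 0, 0, 0, 0, 0, 0.085],
])

```text
clock: 20.85
position: [0.5036, -0.2014, 0.3351]
ee_rot: [-0.571, 0.821, 0.0, -0.0]
ft_force: [0.3, 1.1, -0.2]
grip_width: 0.997
```

Run:
```python
from h import *
s=st(); im,p=cam("wrist"); np.save("w11",im); g=cv2.cvtColor(im,7)
print(proj(p,[.5032,-.2012,.278]))
k=proj(p,[.5032+.085*np.cos(np.radians(-20.5)),-.2012+.085*np.sin(np.radians(-20.5)),.301]);print(k)
u,v=int(k[0]),int(k[1])
d=cv2.inRange(g[v-45:v+45,u-40:u+40],0,60); cc,_=cv2.findContours(d,0,2)
for c in cc:
    if cv2.contourArea(c)>150: x,y,w,h=cv2.boundingRect(c);print("knob",x+u-40+w/2,y+v-45+h/2,w,h)
hsv=cv2.cvtColor(im,cv2.COLOR_RGB2HSV);m=(hsv[...,1]<60)&(hsv[...,2]>90)
for r in range(v+35,v+150,8):
    x=np.where(m[r,230:330])[0]+230; print(r,x.min() if len(x) else None,x.max() if len(x) else None,end="; ")
save("w11",im)
```

```text
t 20.85 p [ 0.5036 -0.2014  0.3351] yaw -110.37 tilt [-0.0007  0.    ] F [ 0.3   1.15 -0.21] M [-0.063 -0.049  0.026] w 85.2 j7 -1.55
[275.56345488 223.98089194]
[275.10763447  89.64112608]
knob 271.0 90.5 36 39
124 246 307; 132 249 315; 140 230 284; 148 230 284; 156 262 285; 164 231 285; 172 263 285; 180 263 285; 188 254 287; 196 252 297; 204 249 303; 212 248 306; 220 249 310; 228 254 313; 236 260 316;
```

View pics/w11.png

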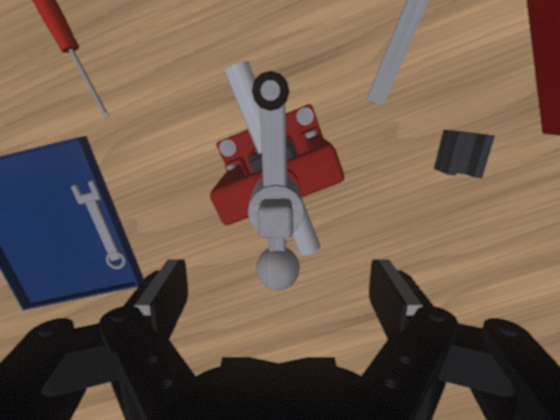

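Wrist view: boss at about (275,219), knob (271,90), bar and vice beneath undisturbed; the crank is rotated about 1.4° from the tool. I correct that and grasp the boss.

move_arm([
  [0, 0, -1.4, 0, 0, 0.03, 0.085],
  [0, 0, -1.4, 0, 0, 0.06, 0.085],
  [0, 0, -1.4, 0, 0, 0.077, 0.085],
  [0, 0, -1.4, 0, 0, 0.077, 0.085],
  [0, 0, -1.4, 0, 0, 0.077, 0.05],
  [0, 0, -1.4, 0, 0, 0.077, 0.015],
  [0, 0, -1.4, 0, 0, 0.077, 0.015],
  [0, 0, -1.4, 0, 0, 0.077, 0.015],
  [0, 0, -1.4, 0, 0, 0.077, 0.015],
  [0, 0, -1.4, 0, 0, 0.077, 0.015],
], grip_force=70)

```text
clock: 21.9
position: [0.5043, -0.2007, 0.2595]
ee_rot: [-0.58, 0.814, -0.0, 0.001]
ft_force: [0.5, 3.1, 5.2]
grip_width: 0.265
```

Run:
```python
from h import *
st()
```

```text
t 21.9 p [ 0.5043 -0.2007  0.2595] yaw -109.03 tilt [0.0017 0.001 ] F [0.48 3.09 5.15] M [0.744 0.155 0.041] w 22.6 j7 -1.51
```

move_arm([
  [0, 0, 0, 0, 0, -0.005, 0.015],
  [0, 0, 0, 0, 0, -0.012, 0.015],
  [0, 0, 0, 0, 0, -0.02, 0.015],
  [0, 0, 0, 0, 0, -0.03, 0.015],
  [0, 0, 0, 0, 0, -0.04, 0.015],
  [0, 0, 0, 0, 0, -0.055, 0.015],
  [0, 0, 0, 0, 0, -0.07, 0.015],
  [0, 0, 0, 0, 0, -0.075, 0.015],
  [0, 0, 0, 0, 0, -0.075, 0.015],
])

```text
clock: 22.8
position: [0.5036, -0.2019, 0.3343]
ee_rot: [-0.58, 0.815, -0.0, 0.0]
ft_force: [-0.2, -0.2, -6.0]
grip_width: 0.261
```

Run:
```python
from h import *
st(); go([.538,.178,.335],13.6)
```

```text
t 22.8 p [ 0.5036 -0.2019  0.3343] yaw -109.13 tilt [ 0.001  -0.0003] F [-0.21 -0.24 -6.04] M [-0.038  0.072 -0.01 ] w 22.3 j7 -1.53
rot [-4.0000e-02 -6.0000e-02 -1.2273e+02] shift [-0.3702  0.092  -0.0008]
```

move_arm([
  [0, 0, -8, -0.025, 0.0055, 0, 0.015],
  [0, 0, -16, -0.05, 0.011, 0, 0.015],
  [0, 0, -24, -0.075, 0.0165, 0, 0.015],
  [0, 0, -32, -0.1, 0.022, 0, 0.015],
  [0, 0, -40, -0.125, 0.0275, 0, 0.015],
  [0, 0, -48, -0.15, 0.033, 0, 0.015],
  [0, 0, -56, -0.175, 0.0385, 0, 0.015],
  [0, 0, -64, -0.2, 0.044, 0, 0.015],
  [0, 0, -72, -0.225, 0.0495, 0, 0.015],
  [0, 0, -80, -0.25, 0.055, 0, 0.015],
])

```text
clock: 23.8
position: [0.5331, 0.0536, 0.3327]
ee_rot: [0.969, -0.249, -0.001, 0.0]
ft_force: [0.5, -0.2, -5.9]
grip_width: 0.263
```

Run:
```python
from h import *
st(); go([.548,.178,.2],13.6)
```

```text
t 23.8 p [0.5331 0.0536 0.3327] yaw -28.79 tilt [-0.0013 -0.0005] F [ 0.54 -0.25 -5.93] M [-0.034 -0.013 -0.048] w 22.5 j7 -0.65
rot [ 4.000e-02  7.000e-02 -4.239e+01] shift [-0.0467 -0.1164  0.1326]
```

move_arm([
  [0, 0, -8, -0.01, -0.025, 0, 0.015],
  [0, 0, -16, -0.02, -0.05, 0, 0.015],
  [0, 0, -24, -0.03, -0.075, 0, 0.015],
  [0, 0, -32, -0.04, -0.1, 0.02, 0.015],
  [0, 0, -40, -0.0467, -0.1164, 0.06, 0.015],
  [0, 0, -42.4, -0.0467, -0.1164, 0.1, 0.015],
  [0, 0, -42.4, -0.0467, -0.1164, 0.13, 0.015],
  [0, 0, -42.4, -0.0467, -0.1164, 0.1326, 0.015],
  [0, 0, -42.4, -0.0467, -0.1164, 0.1326, 0.015],
  [0, 0, -42.4, -0.0467, -0.1164, 0.1326, 0.015],
])

```text
clock: 24.8
position: [0.5502, 0.1773, 0.203]
ee_rot: [0.993, 0.116, 0.001, -0.0]
ft_force: [0.7, 0.6, -4.6]
grip_width: 0.263
```

Run:
```python
from h import *
st(); go([.548,.178,.062],13.6)
```

```text
t 24.8 p [0.5502 0.1773 0.203 ] yaw 13.27 tilt [0.0024 0.0011] F [ 0.69  0.6  -4.61] M [ 0.025 -0.043  0.027] w 22.5 j7 -0.09
rot [-0.03 -0.15 -0.33] shift [-0.0023 -0.0011  0.1409]
```

move_arm([
  [0, 0, 0, -0.001, 0, 0.04, 0.015],
  [0, 0, 0, -0.001, 0, 0.08, 0.015],
  [0, 0, 0, -0.001, 0, 0.115, 0.015],
  [0, 0, 0, -0.001, 0, 0.135, 0.015],
  [0, 0, 0, -0.001, 0, 0.142, 0.015],
  [0, 0, 0, -0.001, 0, 0.145, 0.015],
  [0, 0, 0, -0.001, 0, 0.1475, 0.015],
  [0, 0, 0, -0.001, 0, 0.149, 0.015],
  [0, 0, 0, -0.001, 0, 0.15, 0.015],
  [0, 0, 0, -0.001, 0, 0.15, 0.015],
])

```text
clock: 25.8
position: [0.5496, 0.1776, 0.0543]
ee_rot: [0.993, 0.116, 0.002, -0.001]
ft_force: [-7.4, -2.3, 14.9]
grip_width: 0.261
```

Run:
```python
from h import *
st()
```

```text
t 25.8 p [0.5496 0.1776 0.0543] yaw 13.29 tilt [0.0028 0.0022] F [-7.38 -2.27 14.93] M [-0.575  1.709  0.009] w 22.3 j7 -0.04
```

move_arm([
  [0, 0, 0, 0, 0, -0.002, 0.015],
  [0, 0, 0, 0, 0, -0.002, 0.03],
  [0, 0, 0, 0, 0, -0.002, 0.06],
  [0, 0, 0, 0, 0, -0.002, 0.06],
  [0, 0, 0, 0, 0, -0.002, 0.07],
  [0, 0, 0, 0, 0, -0.03, 0.07],
  [0, 0, 0, 0, 0, -0.07, 0.07],
  [0, 0, 0, 0, 0, -0.12, 0.07],
  [0, 0, 0, 0, 0, -0.15, 0.07],
  [0, 0, 0, 0, 0, -0.15, 0.07],
])

```text
clock: 26.8
position: [0.5505, 0.1777, 0.206]
ee_rot: [0.993, 0.116, 0.004, -0.001]
ft_force: [-0.3, -0.5, -0.1]
grip_width: 0.818
```

Run:
```python
from h import *
st(); im,p=cam("wrist"); np.save("w12",im); g=cv2.cvtColor(im,7)
A=np.array([.5496,.1776]);a=np.radians(103.3)
k=proj(p,[*(A+.085*np.array([np.cos(a),np.sin(a)])),.095]);b=proj(p,[*A,.072]);h=proj(p,[*A,.046]);print("pred knob,boss,hub",k,b,h)
c=lambda u,v,R0,r0,r1:cv2.HoughCircles(cv2.GaussianBlur(g[int(v)-R0:int(v)+R0,int(u)-R0:int(u)+R0],(0,0),1),cv2.HOUGH_GRADIENT,1,100,param1=80,param2=8,minRadius=r0,maxRadius=r1)
for n,(u,v),R0,r0,r1 in(("knob",k,30,10,20),("hub",h,38,18,28)):
    q=c(u,v,R0,r0,r1); print(n,None if q is None else q[0,0]+[int(u)-R0,int(v)-R0,0])
t,pt=cam("top"); old=np.load("top.npy")
d=cv2.absdiff(t,old).max(2)
for nm,(x,y) in dict(wrench=(271,228),driver=(299,150),mallet=(160,230),oil=(180,162),offcut=(323,131),vblock=(445,250),square=(430,190),bar1=(367,190),bar2=(369,257)).items(): print(nm,int((d[y-12:y+12,x-12:x+12]>40).sum()),end=" ")
```

```text
t 26.8 p [0.5505 0.1777 0.206 ] yaw 13.29 tilt [0.0072 0.0037] F [-0.29 -0.49 -0.12] M [ 0.04  -0.01  -0.009] w 69.9 j7 -0.09
pred knob,boss,hub [276.08351778  90.62311933] [276.3434507  190.84504653] [276.29621577 184.08753311]
knob [272.5         95.5         13.60000038]
hub [275.5 186.5  21. ]
wrench 64 driver 0 mallet 0 oil 2 offcut 0 vblock 0 square 0 bar1 0 bar2 0
```

Run:
```python
from h import *
print(manip.hand_in()); st()
```

```text
the job is handed in; nothing more can be done
None
the job is handed in; nothing more can be done
```

The job is done and handed in at about 27 s of the 72 s allowed; no verdict was reported.

- **Seating:** I seated the crank from the tray on the screw's square end. The first try landed on the end's top with about 42 N. After a 2 mm sideways correction it slid on and came to a hard stop, and a 20 N press on the boss did not move it further. I could not see the collar gap itself.
- **Clamping:** I cranked about 1.06 turns clockwise by the knob. The moving push rose from about 4.5 N to 8.5 N; I then added 3° and it settled at 7.2 N when stopped. The jaw force cannot be read directly, so firm clamping is judged from the push alone.
- **Return:** I lifted the crank straight off with no visible resistance and set it on its hub in the tray, close to where it started.

**Last checks:**
- **Crank:** the hub was within 3 px of where an upright crank should appear, and the knob within about 6 px. The arm was still settling in that frame.
- **Robot:** clear of everything, with wrist force near zero.
- **Bar and bystanders:** before-and-after top views show no change, apart from 64 changed pixels near the wrench. I put that down to the gripper and its shadow over the tray, and did not check it separately.
- **Disagreement:** the top and wrist cameras differed by up to 9 mm on the crank's position; I relied on the wrist camera and contact.

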